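# Stack folded duct blanks and lock them under a swing-arm cam clamp

### The arm

A 7-joint arm with a two-finger parallel gripper is mounted at the origin on the work surface. World frame = base frame: x ahead of the robot, y to its left, z up, the work surface at z = 0. Lengths are in m, angles in rad, forces in N, time in s.
With the tool pointing down it reaches from about 0.4 to 0.85 m from the base axis. Payload 10.4 kg.
Tool frame: the origin (TCP) lies on the mounting face of the last link; the fingertips stand 173 mm ahead of it and the grasp point (between the pads) lies 155 mm ahead of it (manip.tip_extent is the distance from the TCP to the fingertips, in m); z points along the fingers, y is the line along which they close (so a half turn about z gives the same grasp; the last joint's range is limited). The gripper opens to 85 mm and grips with 20 to 120 N. Pads are 22 mm wide; open, the fingers measure 114 mm over their backs; the gripper's body (76 mm by 85 mm) begins 54 mm behind the grasp point. The pads swing forward as they close: fully open they stand 13 mm farther back than shut.
Start: joints at [1.19, 0.332, -0.065, 1.46, 0.022, 1.35, -0.088], TCP at [0.219, -0.585, 0.405] pointing down, gripper open.
Joint ranges: [-2.6, 2.6], [-0.5, 2.12], [-1.47, 1.34], [0.16, 2.42], [-1.27, 4.41], [0.06, 2.06], [-2.6, 2.6]. Speed limits (rad/s): [2.22, 2.22, 2.79, 2.79, 3.14, 3.14, 3.14].

### API

Orientations are given as a unit quaternion [x, y, z, w].
In Python, from workcell import manip gives the robot as it stands.
- The arm moves only by the tool move_arm, never from a script. Its argument "plan" is one flat list of numbers, 7 for each row, row after row: the turn, a rotation vector about the tool's x, y, z in rad, then the shift along the tool's x, y, z in m, then the finger opening in m, from 0 to 0.0854. In form: [ax, ay, az, dx, dy, dz, gripper, ax, ay, az, dx, dy, dz, gripper, ...]. A call has 1 to 12 rows; each row is the pose to reach, as a shift and turn from the pose commanded when the call began, along the tool's axes at that moment; what a row does not reach only later rows make up. A row lasts 1/8 s, in which the tool goes at most 62.5 mm and 10.7 degrees, less where a joint would pass 70% of its speed; a pose out of reach is approached as far as the arm can. A call with a gripper value outside its range is refused whole. The fingers move at their own pace and stop on an object; "squeeze" is the grip in N (left out, the last holds). Time passes only in rows, so rows that repeat a pose let the fingers close. It gives the time, the measured TCP pose, the force, the opening and the grip force at its end, in the units of the state.
- manip.get_obs(): the state, without advancing time (a new reading comes with each control period).
- manip.camera(name): name is "scene" or "top" or "wrist"; returns a dict with "color" (420x560x3 uint8, red, green, blue), "fx", "fy", "cx", "cy" (pixels), "dist" ([k1, k2, p1, p2, k3] as OpenCV has them; the pictures are not rectified), "cam_to_world" (4x4, takes a point from camera to world coordinates); the wrist camera has in their place "mount" (4x4, takes a point from camera to tool coordinates, whose origin is the TCP and whose axes are the flange's). Camera axes: x right, y down, z forward; pixel columns grow to the right and rows downward; lengths in m; the calibration is good to about 2 mm. A picture is of the moment at which its call begins: read the wrist's pose just before it. There is no depth.
- manip.hand_in(): hands the job in; it is judged then, once.
Trained networks look in a picture, given as the dict that the camera call returned (one of the last four; its "shot" number tells which), for a name from the list of things; names that differ only in an ending like _2 or _b are one class to them, and where a whole thing is asked for, a point or a joint stands for the part that bears it (a point fixed in the world has none). Each returns a list of dicts, best first, with "conf" (0 to 1); they miss things now and then, are a little off and sometimes report something else, mostly with a low value. They report only what shows in the picture. A call takes as long as a camera call. They do not tell look-alikes from the thing itself.
- manip.look_for(picture, label): "position" ([x, y, z] in m, in the coordinates of the camera as it stood for that picture, good to about 4 mm: the middle of the surface that is visible of it).
- manip.silhouettes(picture, label): "pixels" (420x560 bool, what is visible of it).
- manip.tip_of(picture, label): "position" ([x, y, z] in m, in the coordinates of the camera as it stood for that picture, good to about 4 mm: a listed point, or the origin of a listed thing).
The state is a dict: "clock": time; "joint_pos": joint angles; "joint_velocities": joint speeds; "tau": joint torques, N m; "position": TCP position; "ee_rot": TCP orientation; "ft_force": force on the tool from outside, world axes, zero at the start; "torque": the same for the moment, N m; "grip_width": opening from 0.0 (shut) to 1.0 (fully open); "grasp_force": force on a finger pad.
Only numpy, scipy, OpenCV 4.12 (cv2) and the standard library are available. Lean on these libraries where they do the work, as an engineer would, in place of code of your own. Each camera call takes 0.05 s, during which the arm holds its last target. There are 200 camera calls.

### The job

Clamp all the folded sheet-metal blanks in the swing-arm clamp for riveting: flip its cam lever open, swing the arm aside, stack every blank flat and square on the middle of the bed between its four guide pins (edges in line with the bed, one on top of the other), raise the arm with the wing nut so that it clears the stack, and swing it back to its stop. With the lever still open, the nut must be set so that the pad hangs about 4 mm above the top blank, then flip the lever fully closed, so that it presses the pad's spring in by 5 to 6 mm; never turn the nut while the lever is closed. The blanks are thin hollow sheet and dent: grip and press them gently (no more than about 40 N of grip), and leave the other things on the bench where they are.

Things in the scene. Friction and masses are not known exactly. Their poses are not given: they have to be found in the camera images.
- bed_top (a point): Centre of the top face of the clamp's bed, a steel block 84 x 44 mm whose top is 25 mm above the table. Its x axis runs along the bed's long side, z up; the clamp's round column (24 mm dia.) stands 140 mm away along its +y. Bed, column and a 12 mm thick base plate (100 x 270 mm) are one fixed piece.
- guide_tops (a point): Midpoint between the tops of four upright guide pins (8 mm dia., round tops), 36 mm above the bed's middle. The pins stand beside the bed's long sides at x = +-30 mm, y = +-28 mm in this frame (same axes as bed_top), so a blank is lowered between them with 4 mm to spare on each side in y; along x the bed is open. The fingers fit between the pins at x = 0.
- cam_lever (a joint): Cam lever on the end of the swing arm: 0 = closed (lever level, pointing away from the column), 2.2 rad = fully open (swung up over the top and leaning back towards the column). It stays where it is left (friction 0.2 N m). Its 10 mm cam moves the pad in proportion: opening fully lifts the pad 10 mm relative to the arm, closing drives it 10 mm down.
- lever_pivot (a point): The cam lever's pivot, on the arm 140 mm from the column axis, 28 mm above the arm's underside. The pivot axis is level and square to the arm: the lever swings in the upright plane that holds the arm.
- lever_grip (a point): Point in the middle of the aluminium lever (flat bar 14 mm wide along the pivot axis, 10 mm thick, reaching 80 mm from the pivot), 62 mm from the pivot. It moves with the lever; its frame's x axis runs along the pivot axis. Closed, it hangs free, clear of the arm's end, about 90 to 120 mm above the table.
- swing_arm (a joint): Swing of the grey arm about the column: 0 = at its stop, pad right over the bed's middle; grows counter-clockwise seen from above, moving the arm from over the bed towards the bed's +x side (away from the robot), to a stop at 1.6 rad. It stays where it is left (friction 0.3 N m).
- bar_root (a point): Centre of the arm's top face on the column axis: the axis about which the arm swings. Its frame turns with the arm: the arm runs along its -y.
- bar_end (a point): Centre line of the arm's top face, 170 mm from the column axis, 12 mm from the arm's end and 30 mm beyond the lever pivot. The arm is a bar 16 mm wide and 16 mm high; this end can be pinched across or pushed from the side once the lever is open.
- wing_nut (a joint): Brass wing nut on top of the column (quick thread), 0 to 7.5 rad, positive counter-clockwise seen from above. It raises the arm with lever and pad 4 mm per radian; clockwise lowers it. It stays where it is left (friction 0.2 N m; over 50 N straight down on the arm would force it round). It starts set far too low for the stack.
- nut_grip (a point): Middle of the wing nut's wing, on the column axis, 134 mm above the table: an upright bar 56 mm long (this frame's x axis), 12 mm thick (y axis), reaching from 10 mm below to 12 mm above this point. The height of the nut does not change.
- pad_face (a point): Centre of the underside of the black rubber pad (disc 32 mm dia., 8 mm high) that hangs below the arm on a sprung plunger, 140 mm from the column axis. Lever fully open, the pad face is 24 mm below the arm's underside, and with the wing nut at 0 it is 12 mm above the bed's top.
- pad_spring (a joint): How far the pad's spring is pressed in (m): 0 = free, 0.0115 = solid; a light spring, 0.4 N per mm. It is what shows the clamp's tension: 0.005 to 0.006 is wanted after closing.
- blank1: Folded galvanised sheet blank, hollow and light (about 60 g): 80 mm along x, 40 mm along y, 8 mm thick, with two dark rivet holes on top, otherwise the same either way round; origin at the middle of its underside. Two to four of them lie flat on the table; all blanks are alike and their order in the stack is free.
- blank2: Folded galvanised sheet blank, hollow and light (about 60 g): 80 mm along x, 40 mm along y, 8 mm thick, with two dark rivet holes on top, otherwise the same either way round; origin at the middle of its underside. Two to four of them lie flat on the table; all blanks are alike and their order in the stack is free.
- blank3: Folded galvanised sheet blank, hollow and light (about 60 g): 80 mm along x, 40 mm along y, 8 mm thick, with two dark rivet holes on top, otherwise the same either way round; origin at the middle of its underside. Two to four of them lie flat on the table; all blanks are alike and their order in the stack is free.
- blank4: Folded galvanised sheet blank, hollow and light (about 60 g): 80 mm along x, 40 mm along y, 8 mm thick, with two dark rivet holes on top, otherwise the same either way round; origin at the middle of its underside. Two to four of them lie flat on the table; all blanks are alike and their order in the stack is free.
- tape_roll: Bystander: roll of foil tape standing flat, 72 mm dia., 48 mm high; origin under its middle.
- hammer: Bystander: claw hammer lying on the table; origin at the middle of its underside.
- flask: Bystander: blue drinking flask, 72 mm dia., 220 mm high; origin under its middle.
- sealant_tin: Bystander: tin of sealant, 70 mm dia., 85 mm high; origin under its middle.
- collar_stub: Bystander: copper pipe slug, 44 mm dia., 35 mm high, standing among the blanks; origin under its middle.
- tape_measure: Bystander: yellow tape measure, 60 x 45 x 50 mm; origin under its middle.
Things that resemble listed ones, but are neither listed nor needed, are in the scene too. What is shaped like the blank3 but pink, purple or yellow is not meant.

How it is judged:
On the way, in this order (a step that is already met when the one before it is completed fails the run):
1. the cam lever is flipped open (value of joint cam_lever above 1.9 rad), for 0.1 s.
2. the arm is swung aside (value of joint swing_arm above 1.1 rad and value of joint cam_lever above 1.7 rad), for 0.1 s.
3. every blank lies stacked flat and square on the bed, let go (horizontal distance between each of blank1, blank2, blank3, blank4 and bed_top below 0.011 m and angle between the x axis of each of blank1, blank2, blank3, blank4 and the x axis of bed_top, either way round below 0.2 rad and angle between the z axis of each of blank1, blank2, blank3, blank4 and the z axis of bed_top, either way round below 0.12 rad and z of blank1 in the frame of bed_top between -0.004 and 0.034 m and z of blank2 in the frame of bed_top between -0.004 and 0.034 m and z of blank3 in the frame of bed_top between -0.004 and 0.034 m and z of blank4 in the frame of bed_top between -0.004 and 0.034 m and contact force between the fingers and blank1 below 0.2 N and contact force between the fingers and blank2 below 0.2 N and contact force between the fingers and blank3 below 0.2 N and contact force between the fingers and blank4 below 0.2 N), for 0.3 s.
4. the arm is back over the stack with the lever open and the pad not yet pressing on the stack (spring in by less than 1 mm) (horizontal distance between each of blank1, blank2, blank3, blank4 and bed_top below 0.011 m and angle between the x axis of each of blank1, blank2, blank3, blank4 and the x axis of bed_top, either way round below 0.2 rad and angle between the z axis of each of blank1, blank2, blank3, blank4 and the z axis of bed_top, either way round below 0.12 rad and z of blank1 in the frame of bed_top between -0.004 and 0.034 m and z of blank2 in the frame of bed_top between -0.004 and 0.034 m and z of blank3 in the frame of bed_top between -0.004 and 0.034 m and z of blank4 in the frame of bed_top between -0.004 and 0.034 m and value of joint swing_arm below 0.1 rad and value of joint cam_lever above 1.7 rad and value of joint pad_spring below 0.001 m), for 0.2 s.
5. the lever is closed and the pad spring is pressed in by 3 to 8 mm (value of joint cam_lever below 0.15 rad and value of joint pad_spring between 0.003 and 0.008 m), for 0.2 s.
At the end, for the whole second after the job is handed in: Every blank is stacked on the bed within 11 mm of its middle and 0.2 rad of its direction, flat and at rest; the arm is over the bed (within 0.1 rad of its stop), the lever is closed (within 0.15 rad), and the pad spring is pressed in by 3 to 8 mm (all of step 5 and horizontal distance between each of blank1, blank2, blank3, blank4 and bed_top below 0.011 m and angle between the x axis of each of blank1, blank2, blank3, blank4 and the x axis of bed_top, either way round below 0.2 rad and angle between the z axis of each of blank1, blank2, blank3, blank4 and the z axis of bed_top, either way round below 0.12 rad and z of blank1 in the frame of bed_top between -0.004 and 0.034 m and z of blank2 in the frame of bed_top between -0.004 and 0.034 m and z of blank3 in the frame of bed_top between -0.004 and 0.034 m and z of blank4 in the frame of bed_top between -0.004 and 0.034 m and linear speed of each of blank1, blank2, blank3, blank4 below 0.03 m/s and value of joint swing_arm below 0.1 rad); the robot touches nothing.
It fails at once if a blank is gripped or pressed by the fingers so hard that it dents (contact force between the fingers and blank1 above 120 N or contact force between the fingers and blank2 above 120 N or contact force between the fingers and blank3 above 120 N or contact force between the fingers and blank4 above 120 N).
It fails at once if the wing nut is turned while the lever is closed (value of joint cam_lever below 0.3 rad and (velocity of joint wing_nut above 1 rad/s or velocity of joint wing_nut below -1 rad/s)).
It fails at once if another thing on the bench is pushed more than 30 mm or knocked over (distance of any of tape_roll, hammer, flask, sealant_tin, collar_stub, tape_measure from where it was at the start of the episode above 0.03 m or angle between any of flask, sealant_tin, tape_roll, collar_stub's own z axis and vertical above 0.5 rad).
Of blank1, blank2, blank3, blank4 only 2 to 4 are there at a start; the rules pass over those that are not, and their reading is None.
At some moment in a run one of blank1, blank2, blank3, blank4 may be knocked a few centimetres aside while the robot is not near it.
Once in a run the grip may slacken for a moment while it holds something.
It also fails if it takes over 210 s, if anything falls off the work surface, if the arm or the gripper's body presses on something with over 40 N, if the wrist force passes 120 N, or if a joint passes its speed limit or range.

## Working session

There is one attempt and no reset: what is moved stays moved. The work goes in short steps, Python scripts to look and compute and a tool call to move; the robot and the scene stay as the last step left them, time stands still between calls to the robot, and variables do not carry over. Pictures are saved under pics/ and viewed, at most 14 in all, crops included, and the job is handed in when it is done.

Besides the shell and the picture viewer there is one more tool, called after "Call:" as name(argument=value, ...), one argument or row to a line, values as JSON. move_arm: Moves the arm, as the interface text tells. Its arguments: {"type":"object","properties":{"plan":{"type":"array","items":{"type":"number"}},"squeeze":{"type":"number"}},"required":["plan"]}

```bash
ls; mkdir -p pics; cat > h.py <<'E'
import numpy as np, cv2
from scipy.spatial.transform import Rotation as R
from workcell import manip
def T(o=None):
    o=o or manip.get_obs(); M=np.eye(4); M[:3,:3]=R.from_quat(o["ee_rot"]).as_matrix(); M[:3,3]=o["position"]; return M
def shot(name):
    t=T(); p=manip.camera(name); p["c2w"]=p["cam_to_world"] if "cam_to_world" in p else t@np.array(p["mount"]); p["c2w"]=np.array(p["c2w"]); return p
def w(p,x): return (p["c2w"]@np.r_[x,1])[:3]
def save(p,f): cv2.imwrite("pics/"+f,cv2.cvtColor(p["color"],cv2.COLOR_RGB2BGR))
def tips(p,*labels):
    for l in labels:
        for d in manip.tip_of(p,l)[:6]: print("tip",l,round(d["conf"],2),w(p,d["position"]).round(4))
def looks(p,*labels):
    for l in labels:
        for d in manip.look_for(p,l)[:6]: print("look",l,round(d["conf"],2),w(p,d["position"]).round(4))
def pix(p,X):
    c=np.linalg.inv(p["c2w"]); K=np.array([[p["fx"],0,p["cx"]],[0,p["fy"],p["cy"]],[0,0,1]])
    return cv2.projectPoints(np.atleast_2d(X).astype(float),cv2.Rodrigues(c[:3,:3])[0],c[:3,3],K,np.array(p["dist"]))[0][:,0]
def plane(p,uv,z):
    K=np.array([[p["fx"],0,p["cx"]],[0,p["fy"],p["cy"]],[0,0,1]])
    n=cv2.undistortPoints(np.atleast_2d(uv).astype(float).reshape(-1,1,2),K,np.array(p["dist"]))[:,0]
    d=np.c_[n,np.ones(len(n))]@p["c2w"][:3,:3].T; o=p["c2w"][:3,3]
    return o+d*((z-o[2])/d[:,2])[:,None]
E
python3 - <<'E'
from h import *
o=manip.get_obs(); print(o, manip.tip_extent)
L=["bed_top","guide_tops","lever_pivot","lever_grip","bar_root","bar_end","nut_grip","pad_face","blank1","tape_roll","hammer","flask","sealant_tin","collar_stub","tape_measure"]
for n in ["top","scene"]:
    p=shot(n); save(p,n+"0.png"); print(n,p["c2w"].round(3)); tips(p,*L)
E
```

```text
pics
{'clock': 0.0, 'joint_pos': array([ 1.19041385,  0.33285822, -0.0646951 ,  1.4608982 ,  0.02164816,
        1.3499077 , -0.08850253]), 'joint_velocities': array([-0.00131795,  0.00042285, -0.00066381, -0.0006321 , -0.0003313 ,
       -0.00029804,  0.00186115]), 'tau': array([-4.91128435e-05, -6.25451231e+01,  4.87286272e-02, -3.91592360e+01,
        1.60174852e-02,  1.00434740e-02,  2.35576243e-05]), 'position': array([ 0.21882792, -0.58531169,  0.40394488]), 'ee_rot': array([ 9.84039266e-01,  1.77950135e-01, -1.76761883e-04, -6.64329183e-04]), 'ft_force': array([0.62313938, 0.01069841, 0.0940037 ]), 'torque': array([0.04445052, 0.03359022, 0.00369531]), 'grasp_force': 0.0, 'grip_width': 1.0022809544532032} 0.1734
top [[-0.028 -0.994  0.106  0.452]
 [-0.999  0.031  0.033 -0.122]
 [-0.036 -0.105 -0.994  1.067]
 [ 0.     0.     0.     1.   ]]
tip bed_top 0.62 [0.4395 0.0323 0.0259]
tip bed_top 0.17 [ 0.442  -0.3137 -0.0009]
tip guide_tops 0.83 [0.4405 0.0367 0.0589]
tip lever_pivot 0.49 [0.4398 0.0377 0.0911]
tip lever_grip 0.69 [0.4207 0.1725 0.1315]
tip lever_grip 0.51 [ 0.4545 
[... 1347 characters left out ...]
_end 0.83 [0.4445 0.0018 0.0782]
tip nut_grip 0.66 [0.4215 0.1715 0.1321]
tip nut_grip 0.46 [0.4422 0.0362 0.085 ]
tip pad_face 0.6 [0.4409 0.0348 0.0232]
tip blank1 0.98 [0.6374 0.0962 0.0017]
tip blank1 0.95 [ 0.5556 -0.4082  0.0032]
tip blank1 0.65 [ 0.4397 -0.3078 -0.0024]
tip blank1 0.63 [ 0.4476 -0.1398  0.0016]
tip blank1 0.62 [ 7.052e-01 -4.694e-01  7.000e-04]
tip blank1 0.61 [ 0.5946 -0.1668 -0.0065]
tip tape_roll 0.74 [ 6.842e-01 -2.120e-02  3.000e-04]
tip hammer 0.97 [ 0.3302 -0.3593 -0.0044]
tip flask 0.92 [ 7.169e-01 -2.930e-01 -7.000e-04]
tip sealant_tin 0.83 [ 0.7533  0.1262 -0.0026]
tip collar_stub 0.74 [ 0.5173 -0.22   -0.0013]
tip tape_measure 0.76 [ 0.3453 -0.17   -0.0039]
```

View pics/top0.png

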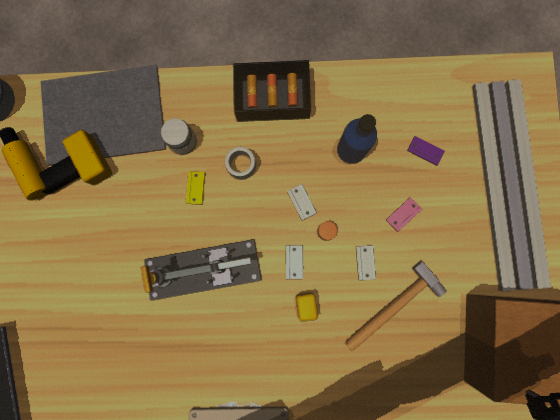

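View pics/scene0.png

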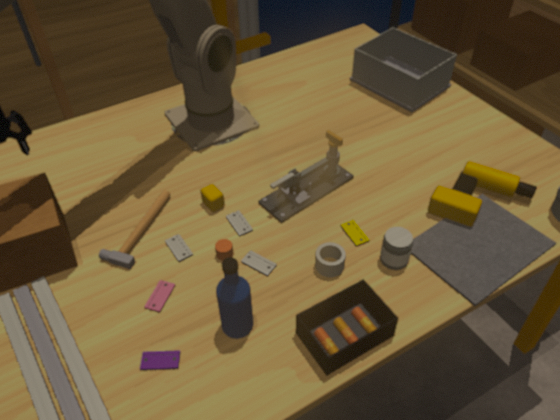

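```bash
cat >> h.py <<'E'
def pose(x,y,z,yaw):   # tool down, tool y axis at world yaw (mod pi -> nearest to current)
    M=np.eye(4); s,c=np.sin(yaw),np.cos(yaw)
    M[:3,:3]=np.array([[-s,c,0],[c,s,0],[0,0,-1]]).T; M[:3,:3]=np.c_[[-s,c,0],[c,s,0],[0,0,-1]]; M[:3,3]=[x,y,z]; return M
def rel(targets):
    t0=T()
    for M in targets:
        d=np.linalg.inv(t0)@M; rv=R.from_matrix(d[:3,:3]).as_rotvec()
        print("rel",rv.round(3),d[:3,3].round(4), "rows>=",round(max(np.linalg.norm(d[:3,3])/.0625,np.linalg.norm(rv)/.186),1))
def toolyaw(): t=T(); return np.arctan2(t[1,1],t[0,1])
E
python3 - <<'E'
from h import *
p=shot("wrist"); print(np.array(p["mount"]).round(3),p["fx"],p["cx"],p["cy"])
print(toolyaw(), np.linalg.det(pose(0,0,0,.3)[:3,:3]))
rel([pose(.43,.03,.405,.1)])
E
```

```text
[[-0.    -0.959 -0.282  0.071]
 [ 1.    -0.    -0.001  0.   ]
 [ 0.    -0.282  0.959  0.03 ]
 [ 0.     0.     0.     1.   ]] 289.33112283253956 281.5230916456928 212.50541198054052
-1.2129960143905283 0.9999999999999999
rel [ 0.     0.    -1.313] [ 4.133e-01 -5.025e-01 -3.000e-04] rows>= 10.4
```

Call:
move_arm(
  plan=[0, 0, -1.313, 0.413, -0.502, 0, 0.085, 0, 0, -1.313, 0.413, -0.502, 0, 0.085, 0, 0, -1.313, 0.413, -0.502, 0, 0.085, 0, 0, -1.313, 0.413, -0.502, 0, 0.085, 0, 0, -1.313, 0.413, -0.502, 0, 0.085, 0, 0, -1.313, 0.413, -0.502, 0, 0.085, 0, 0, -1.313, 0.413, -0.502, 0, 0.085, 0, 0, -1.313, 0.413, -0.502, 0, 0.085, 0, 0, -1.313, 0.413, -0.502, 0, 0.085, 0, 0, -1.313, 0.413, -0.502, 0, 0.085, 0, 0, -1.313, 0.413, -0.502, 0, 0.085, 0, 0, -1.313, 0.413, -0.502, 0, 0.085],
)

```text
clock: 3.15
position: [0.4301, 0.0313, 0.4049]
ee_rot: [0.669, 0.743, 0.0, 0.0]
ft_force: [-0.1, -1.5, 0.3]
grip_width: 0.997
grasp_force: 0.0
```

```bash
python3 - <<'E'
from h import *
o=manip.get_obs();print(o["position"],toolyaw(),o["joint_pos"].round(2))
p=shot("wrist"); save(p,"w1.png")
tips(p,"bed_top","guide_tops","lever_pivot","lever_grip","bar_root","bar_end","nut_grip","pad_face")
E
```

```text
[0.4301176  0.03125139 0.40488127] 0.10386411101193804 [ 0.68 -0.08 -0.8   1.9  -0.06  1.3  -0.  ]
tip bed_top 0.85 [0.443  0.0334 0.0225]
tip guide_tops 0.95 [0.4453 0.0408 0.0651]
tip lever_pivot 0.9 [0.446  0.0345 0.0903]
tip lever_pivot 0.67 [ 0.513  -0.219   0.0014]
tip lever_grip 0.67 [ 0.4519 -0.0219  0.0843]
tip nut_grip 0.85 [0.4231 0.1751 0.1361]
tip pad_face 0.6 [0.4396 0.0317 0.0252]
```

View pics/w1.png

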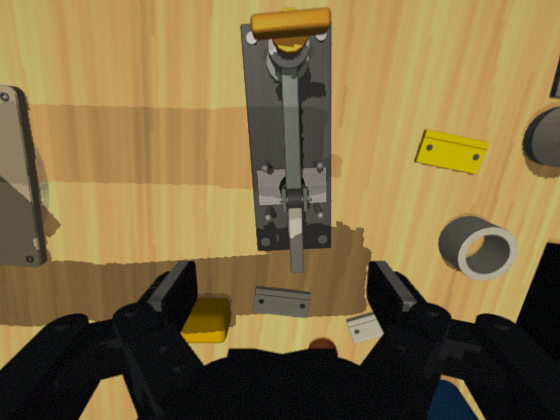

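```bash
python3 - <<'E'
from h import *
import cv2
p=shot("wrist")
P=plane(p,[(267,167),(320,167),(268,214),(320,214)],.061); print(P.round(4),P.mean(0)); 
d=(P[1]+P[3]-P[0]-P[2]);print("yaw x",np.arctan2(d[1],d[0])); d=(P[0]+P[1]-P[2]-P[3]);print("yaw y",np.arctan2(d[1],d[0])-np.pi/2)
C=plane(p,[(243,25),(331,25),(257,249),(331,247)],.012); print(C.round(4))
W=plane(p,[(252,17),(329,13)],.146);print("wing",W.round(4),np.arctan2(*(W[1]-W[0])[1::-1]))
print("arm",plane(p,[(290,80),(292,180)],.077).round(4), "lever",plane(p,[(297,270),(294,200)],.094).round(4))
im=cv2.cvtColor(p["color"],cv2.COLOR_RGB2BGR); cv2.imwrite("pics/w1c.png",cv2.resize(im[0:290,220:360],None,fx=2,fy=2,interpolation=cv2.INTER_CUBIC))
E
```

```text
[[0.411  0.0576 0.061 ]
 [0.4679 0.0633 0.061 ]
 [0.4166 0.005  0.061 ]
 [0.4751 0.0108 0.061 ]] [0.44261091 0.03418046 0.061     ]
yaw x 0.09870063064103021
yaw y 0.12120066453049061
[[ 0.3702  0.2019  0.012 ]
 [ 0.4657  0.2113  0.012 ]
 [ 0.405  -0.0606  0.012 ]
 [ 0.5044 -0.0478  0.012 ]]
wing [[0.3954 0.1695 0.146 ]
 [0.4473 0.1769 0.146 ]] 0.14269039012702162
arm [[0.4263 0.1431 0.077 ]
 [0.4385 0.049  0.077 ]] lever [[ 0.4535 -0.0444  0.094 ]
 [ 0.4418  0.0321  0.094 ]]
```

View pics/w1c.png

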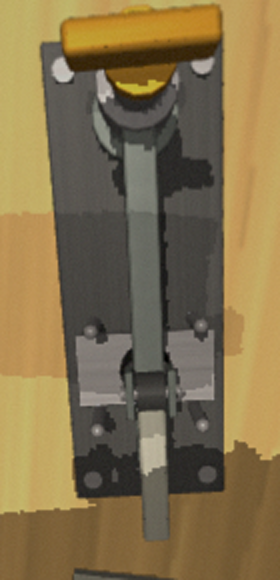

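```bash
python3 - <<'E'
from h import *
p=shot("wrist")
P=plane(p,[(265.5,165),(320.5,163),(268.5,215),(321,212.5)],.061);print(P.mean(0))
d=(P[1]+P[3]-P[0]-P[2]);print("yaw x",np.arctan2(d[1],d[0]),np.hypot(*d[:2])/2); d=(P[0]+P[1]-P[2]-P[3]);print("yaw y",np.arctan2(d[1],d[0])-np.pi/2,np.hypot(*d[:2])/2)
rel([pose(.4517,-.0269,.3,.14),pose(.4517,-.0269,.244,.14)])
E
```

```text
[0.44257815 0.03604208 0.061     ]
yaw x 0.14176247863095903 0.059257048584150186
yaw y 0.14545213546403346 0.05588537304786387
rel [ 0.    0.   -0.04] [-0.058   0.0161  0.1047] rows>= 1.9
rel [ 0.    0.   -0.04] [-0.058   0.0161  0.1607] rows>= 2.7
```

Call:
move_arm(
  plan=[0, 0, -0.04, -0.058, 0.016, 0.05, 0.05, 0, 0, -0.04, -0.058, 0.016, 0.105, 0.05, 0, 0, -0.04, -0.058, 0.016, 0.15, 0.05, 0, 0, -0.04, -0.058, 0.016, 0.161, 0.05, 0, 0, -0.04, -0.058, 0.016, 0.161, 0.0, 0, 0, -0.04, -0.058, 0.016, 0.161, 0.0, 0, 0, -0.04, -0.058, 0.016, 0.161, 0.0, 0, 0, -0.04, -0.058, 0.016, 0.161, 0.0, 0, 0, -0.04, -0.058, 0.016, 0.161, 0.0],
  squeeze=35,
)

```text
clock: 4.82
position: [0.4519, -0.0269, 0.2442]
ee_rot: [0.656, 0.755, 0.0, 0.001]
ft_force: [-0.1, -1.8, 2.1]
grip_width: 0.154
grasp_force: 36.4
```

Call:
move_arm(
  plan=[0, 0, 0, 0.0012, 0, -0.0123, 0, 0, 0, 0, 0.0049, 0, -0.0241, 0, 0, 0, 0, 0.0108, 0, -0.035, 0, 0, 0, 0, 0.0188, 0, -0.0445, 0, 0, 0, 0, 0.0285, 0, -0.0522, 0, 0, 0, 0, 0.0395, 0, -0.0578, 0, 0, 0, 0, 0.0515, 0, -0.0611, 0, 0, 0, 0, 0.0638, 0, -0.062, 0, 0, 0, 0, 0.0761, 0, -0.0604, 0, 0, 0, 0, 0.0878, 0, -0.0564, 0, 0, 0, 0, 0.0985, 0, -0.0501, 0, 0, 0, 0, 0.1, 0, -0.0485, 0],
)

```text
clock: 6.32
position: [0.4374, 0.0734, 0.292]
ee_rot: [0.655, 0.755, 0.0, -0.0]
ft_force: [1.1, 0.1, 0.1]
grip_width: 0.002
grasp_force: 0.0
```

```bash
python3 - <<'E'
from h import *
for n in ["scene","top"]:
    p=shot(n); tips(p,"lever_grip","lever_pivot","bar_end","bar_root","pad_face")
save(p,"t2.png")
o=manip.get_obs(); print(o["position"],o["ft_force"],o["grip_width"],o["joint_pos"].round(2))
E
```

```text
tip lever_grip 0.63 [0.4465 0.0364 0.1515]
tip lever_grip 0.42 [ 0.345  -0.1695 -0.003 ]
tip lever_pivot 0.46 [0.4443 0.0371 0.0865]
tip bar_end 0.56 [0.4449 0.0015 0.0766]
tip bar_end 0.15 [ 0.5966 -0.1665 -0.003 ]
tip bar_root 0.89 [0.4204 0.1757 0.077 ]
tip pad_face 0.48 [0.4384 0.033  0.0331]
tip lever_grip 0.38 [0.4433 0.0324 0.1467]
tip lever_pivot 0.46 [0.4444 0.0372 0.0895]
tip bar_end 0.75 [0.4493 0.0058 0.0774]
tip bar_end 0.54 [ 0.7525  0.1229 -0.0045]
[0.43773241 0.0722432  0.29223649] [ 0.14046672  0.88155165 -1.06118477] -0.000967629414151943 [ 0.57  0.1  -0.86  2.02  0.09  1.06 -0.19]
```

Call:
move_arm(
  plan=[0, 0, 0, 0, 0, -0.06, 0, 0, 0, 0, 0, 0, -0.07, 0, 0, 0, 0, -0.06, 0, -0.07, 0, 0, 0, 0, -0.075, 0, -0.07, 0, 0, 0, 0, -0.075, 0, -0.015, 0, 0, 0, 0, -0.062, 0, -0.015, 0, 0, 0, 0, -0.052, 0, -0.015, 0, 0, 0, 0, -0.042, 0, -0.015, 0, 0, 0, 0, -0.032, 0, -0.015, 0, 0, 0, 0, -0.024, 0, -0.015, 0, 0, 0, 0, -0.022, 0, -0.015, 0, 0, 0, 0, -0.022, 0, -0.015, 0],
)

```text
clock: 8.43
position: [0.4409, 0.0508, 0.3073]
ee_rot: [0.656, 0.755, 0.0, 0.0]
ft_force: [1.1, -1.4, 0.4]
grip_width: 0.004
grasp_force: 0.7
```

```bash
python3 - <<'E'
from h import *
for n in ["scene","top"]:
    p=shot(n); tips(p,"lever_grip","pad_face","bar_end","bar_root"); 
    if n=="scene": im=cv2.cvtColor(p["color"],cv2.COLOR_RGB2BGR); cv2.imwrite("pics/s3.png",cv2.resize(im[110:290,190:390],None,fx=3,fy=3,interpolation=cv2.INTER_CUBIC))
E
```

```text
tip lever_grip 0.66 [0.4386 0.0713 0.141 ]
tip pad_face 0.73 [0.4442 0.0338 0.0631]
tip pad_face 0.61 [0.4398 0.0352 0.0342]
tip bar_end 0.61 [0.4455 0.0013 0.078 ]
tip bar_root 0.8 [0.4213 0.174  0.0818]
tip bar_root 0.45 [0.4354 0.0691 0.1421]
tip bar_end 0.7 [0.4493 0.0045 0.0745]
tip bar_end 0.47 [ 0.4472 -0.141  -0.0038]
```

View pics/s3.png

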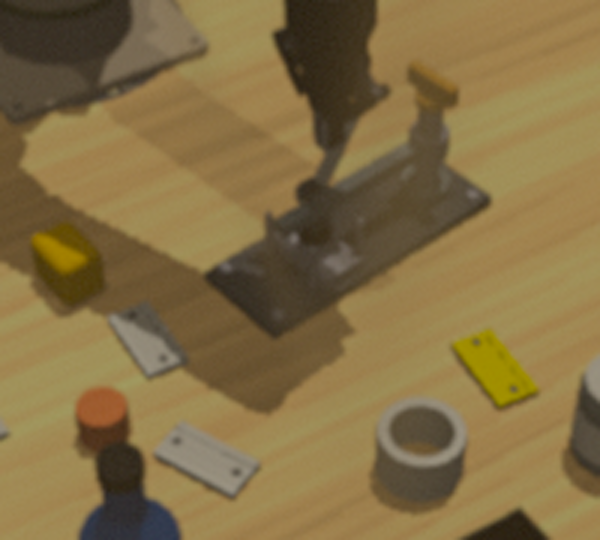

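```bash
python3 - <<'E'
from h import *
rel([pose(.4225,.1738,.36,-1.43),pose(.4225,.1738,.297,-1.43)])
E
```

```text
rel [-0.   -0.    1.57] [ 0.1245 -0.0009 -0.0528] rows>= 8.4
rel [-0.   -0.    1.57] [ 0.1245 -0.0009  0.0102] rows>= 8.4
```

Call:
move_arm(
  plan=[0, 0, 0, -0.005, 0, -0.053, 0, 0, 0, 1.57, 0.125, -0.001, -0.053, 0.05, 0, 0, 1.57, 0.125, -0.001, -0.053, 0.05, 0, 0, 1.57, 0.125, -0.001, -0.053, 0.05, 0, 0, 1.57, 0.125, -0.001, -0.053, 0.05, 0, 0, 1.57, 0.125, -0.001, -0.053, 0.05, 0, 0, 1.57, 0.125, -0.001, -0.053, 0.05, 0, 0, 1.57, 0.125, -0.001, -0.053, 0.05, 0, 0, 1.57, 0.125, -0.001, -0.053, 0.05, 0, 0, 1.57, 0.125, -0.001, -0.053, 0.05, 0, 0, 1.57, 0.125, -0.001, -0.053, 0.05, 0, 0, 1.57, 0.125, -0.001, -0.053, 0.05],
)

```text
clock: 10.42
position: [0.4223, 0.1743, 0.3602]
ee_rot: [0.997, 0.072, -0.0, -0.0]
ft_force: [-0.6, -0.0, 0.3]
grip_width: 0.581
grasp_force: 0.0
```

```bash
python3 - <<'E'
from h import *
p=shot("wrist"); save(p,"w4.png"); tips(p,"nut_grip","lever_grip","bar_root")
print(toolyaw(),manip.get_obs()["joint_pos"].round(2))
print(pix(p,[[.4225,.1738,.146],[.4225+.028*.99,.1738+.028*.1425,.146],[.4225-.028*.99,.1738-.028*.1425,.146]]))
rel([pose(.4225,.1738,.297,-1.43)])
E
```

```text
tip nut_grip 0.86 [0.4192 0.1745 0.1374]
tip lever_grip 0.84 [0.4323 0.0735 0.1379]
tip bar_root 0.49 [0.4421 0.0352 0.0879]
-1.4287562772304876 [ 0.43  0.05 -0.93  1.91  0.05  1.21 -1.94]
[[281.85428444 236.79155779]
 [281.90514517 196.58144575]
 [281.80750186 273.93359044]]
rel [0.    0.    0.001] [0.0001 0.0004 0.0632] rows>= 1.0
```

View pics/w4.png

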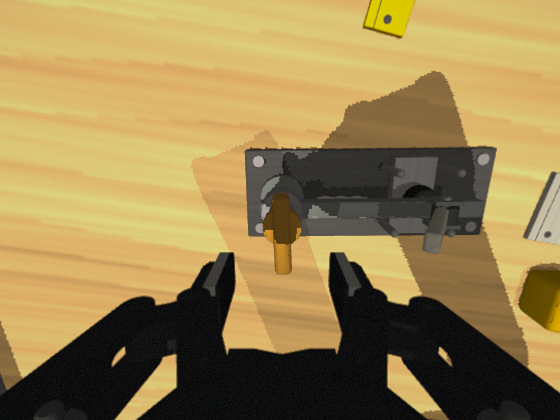

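Call:
move_arm(
  plan=[0, 0, 0, 0, 0, 0.04, 0.05, 0, 0, 0, 0, 0, 0.063, 0.05, 0, 0, 0, 0, 0, 0.063, 0, 0, 0, 0, 0, 0, 0.063, 0, 0, 0, 0, 0, 0, 0.063, 0, 0, 0, 0, 0, 0, 0.063, 0, 0, 0, 0, 0, 0, 0.063, 0],
  squeeze=40,
)

```text
clock: 11.5
position: [0.4227, 0.1744, 0.2983]
ee_rot: [0.998, 0.07, 0.001, 0.0]
ft_force: [-1.5, -1.0, 6.9]
grip_width: 0.13
grasp_force: 40.1
```

Call:
move_arm(
  plan=[0, 0, -0.167, 0, 0, 0, 0, 0, 0, -0.333, 0, 0, 0, 0, 0, 0, -0.5, 0, 0, 0, 0, 0, 0, -0.667, 0, 0, 0, 0, 0, 0, -0.833, 0, 0, 0, 0, 0, 0, -1.0, 0, 0, 0, 0, 0, 0, -1.167, 0, 0, 0, 0, 0, 0, -1.333, 0, 0, 0, 0, 0, 0, -1.5, 0, 0, 0, 0, 0, 0, -1.667, 0, 0, 0, 0, 0, 0, -1.833, 0, 0, 0, 0, 0, 0, -2.0, 0, 0, 0, 0],
)

```text
clock: 13.0
position: [0.4213, 0.1755, 0.2982]
ee_rot: [0.477, 0.879, -0.001, -0.001]
ft_force: [-15.0, 0.5, 18.9]
grip_width: 0.132
grasp_force: 44.4
```

```bash
python3 - <<'E'
from h import *
print(toolyaw(),manip.get_obs()["joint_pos"].round(2),manip.get_obs()["ft_force"])
for n in ["scene","top"]:
  p=shot(n); tips(p,"bar_root","bar_end","pad_face","lever_pivot","lever_grip")
E
```

```text
0.5762616635556279 [ 0.62  0.22 -1.19  1.97  0.23  1.1  -0.09] [-15.00876254   0.53103216  18.86934948]
tip bar_root 0.66 [0.4199 0.1771 0.0871]
tip bar_end 0.62 [0.4472 0.0031 0.0839]
tip pad_face 0.46 [ 0.6858 -0.0226  0.    ]
tip pad_face 0.43 [0.4403 0.0334 0.041 ]
tip lever_pivot 0.51 [0.4442 0.0365 0.0952]
tip lever_grip 0.69 [0.4372 0.0708 0.1471]
tip bar_root 0.62 [0.4232 0.1713 0.0804]
tip bar_end 0.93 [0.4465 0.0046 0.0825]
tip lever_pivot 0.69 [0.4412 0.0373 0.0999]
tip lever_grip 0.58 [0.4402 0.0678 0.1452]
```

Call:
move_arm(
  plan=[0, 0, -0.167, 0.001, -0.0015, -0.001, 0, 0, 0, -0.333, 0.001, -0.0015, -0.001, 0, 0, 0, -0.5, 0.001, -0.0015, -0.001, 0, 0, 0, -0.667, 0.001, -0.0015, -0.001, 0, 0, 0, -0.833, 0.001, -0.0015, -0.001, 0, 0, 0, -1.0, 0.001, -0.0015, -0.001, 0, 0, 0, -1.167, 0.001, -0.0015, -0.001, 0, 0, 0, -1.333, 0.001, -0.0015, -0.001, 0, 0, 0, -1.5, 0.001, -0.0015, -0.001, 0, 0, 0, -1.667, 0.001, -0.0015, -0.001, 0, 0, 0, -1.833, 0.001, -0.0015, -0.001, 0, 0, 0, -2.0, 0.001, -0.0015, -0.001, 0],
)

```text
clock: 15.1
position: [0.4208, 0.1733, 0.2983]
ee_rot: [-0.481, 0.877, -0.001, -0.001]
ft_force: [-1.0, -4.8, 3.5]
grip_width: 0.132
grasp_force: 42.5
```

```bash
python3 - <<'E'
from h import *
print(toolyaw(),manip.get_obs()["joint_pos"].round(2),manip.get_obs()["ft_force"])
for n in ["scene","top","scene","top"]:
  p=shot(n); tips(p,"bar_root","bar_end","pad_face","lever_pivot","lever_grip")
E
```

```text
2.5737675461304073 [ 0.8   0.38 -1.45  1.97  0.41  1.16  1.76] [-1.01504418 -4.79488032  3.51459323]
tip bar_root 0.9 [0.4204 0.1758 0.0972]
tip bar_end 0.79 [4.445e-01 4.000e-04 9.380e-02]
tip bar_end 0.36 [ 0.5179 -0.2159 -0.0009]
tip bar_end 0.15 [0.4209 0.175  0.0939]
tip pad_face 0.42 [0.443  0.0339 0.0509]
tip lever_pivot 0.75 [0.4453 0.0381 0.1013]
tip lever_grip 0.6 [0.436  0.0702 0.1577]
tip bar_root 0.97 [0.4238 0.1726 0.0904]
tip bar_end 0.76 [0.45   0.0037 0.0889]
tip pad_face 0.61 [0.4243 0.1719 0.0885]
tip lever_pivot 0.77 [0.4417 0.0347 0.1071]
tip lever_pivot 0.2 [ 6.88e-01 -2.15e-02 -4.00e-04]
tip lever_grip 0.64 [0.4394 0.0676 0.1529]
tip bar_root 0.66 [0.4211 0.1767 0.0931]
tip bar_end 0.77 [0.4448 0.0024 0.0955]
tip pad_face 0.61 [0.4418 0.0324 0.0508]
tip lever_pivot 0.74 [0.443  0.0357 0.1014]
tip lever_grip 0.58 [0.4404 0.0712 0.1579]
tip lever_grip 0.19 [0.4208 0.171  0.1318]
tip bar_root 0.94 [0.4237 0.1713 0.093 ]
tip bar_end 0.78 [0.4498 0.0026 0.0925]
tip pad_face 0.47 [0.4397 0.0322 0.0194]
tip lever_pivot 0.57 [0.4439 0.0389 0.1063]
tip lever_grip 0.52 [0.4392 0.0701 0.1502]
```

Call:
move_arm(
  plan=[0, 0, 0, 0, 0, 0, 0.05, 0, 0, 0, 0, 0, 0, 0.05, 0, 0, 0, 0, 0, -0.06, 0.05, 0, 0, 0.185, 0, 0, -0.062, 0.05, 0, 0, 0.37, 0, 0, -0.062, 0.03, 0, 0, 0.555, 0, 0, -0.062, 0.03, 0, 0, 0.74, 0, 0, -0.062, 0.03, 0, 0, 0.925, 0, 0, -0.062, 0.03, 0, 0, 1.11, 0, 0, -0.062, 0.03, 0, 0, 1.295, 0, 0, -0.062, 0.03, 0, 0, 1.48, 0, 0, -0.062, 0.03, 0, 0, 1.66, 0, 0, -0.062, 0.03],
)

```text
clock: 17.8
position: [0.4204, 0.1745, 0.3603]
ee_rot: [0.327, 0.945, 0.0, 0.0]
ft_force: [0.1, 0.5, -0.5]
grip_width: 0.351
grasp_force: 0.0
```

```bash
python3 - <<'E'
from h import *
print(toolyaw(),manip.get_obs()["joint_pos"].round(2),manip.get_obs()["position"])
p=shot("wrist"); tips(p,"nut_grip","lever_grip","bar_end","lever_pivot","bar_root")
rel([pose(.4471,.0055,.36,.143),pose(.4471,.0055,.254,.143)])
E
```

```text
0.904457467301112 [ 0.68  0.09 -1.2   1.9   0.09  1.21  0.36] [0.42044991 0.17450819 0.36030016]
tip nut_grip 0.91 [0.4228 0.1769 0.1398]
tip bar_end 0.59 [0.4463 0.0054 0.0904]
tip bar_end 0.27 [0.4453 0.0395 0.0626]
rel [0.    0.    0.771] [-0.1242 -0.1174  0.0002] rows>= 4.1
rel [0.    0.    0.771] [-0.1242 -0.1174  0.1062] rows>= 4.1
```

Call:
move_arm(
  plan=[0, 0, 0.19, -0.03, -0.03, -0.025, 0.028, 0, 0, 0.77, -0.124, -0.117, -0.025, 0.028, 0, 0, 0.77, -0.124, -0.117, -0.025, 0.028, 0, 0, 0.77, -0.124, -0.117, -0.025, 0.028, 0, 0, 0.77, -0.124, -0.117, -0.025, 0.028, 0, 0, 0.77, -0.124, -0.117, 0.02, 0.028, 0, 0, 0.77, -0.124, -0.117, 0.07, 0.028, 0, 0, 0.77, -0.124, -0.117, 0.07, 0.028],
)

```text
clock: 19.1
position: [0.4453, 0.0067, 0.2881]
ee_rot: [0.653, 0.757, -0.001, -0.003]
ft_force: [-0.8, 0.2, 1.6]
grip_width: 0.332
grasp_force: 0.0
```

```bash
python3 - <<'E'
from h import *
p=shot("wrist"); save(p,"w5.png"); tips(p,"bar_end","lever_pivot","lever_grip"); o=manip.get_obs(); print(toolyaw(),o["grip_width"],o["position"],o["joint_pos"].round(2))
rel([pose(.4471,.0055,.254,.143)])
E
```

```text
tip bar_end 0.75 [0.4471 0.0093 0.0917]
tip lever_pivot 0.71 [0.4429 0.0369 0.1064]
tip lever_pivot 0.52 [ 0.5905 -0.1661  0.0042]
tip lever_pivot 0.51 [0.4474 0.0076 0.0942]
tip lever_grip 0.94 [0.4343 0.0704 0.1527]
0.14208187940421732 0.3271587289635651 [0.44744633 0.0062521  0.29224887] [ 0.88  0.15 -1.03  2.01  0.14  1.06 -0.08]
rel [ 0.003  0.001 -0.001] [-0.0007 -0.0006  0.0382] rows>= 0.6
```

View pics/w5.png

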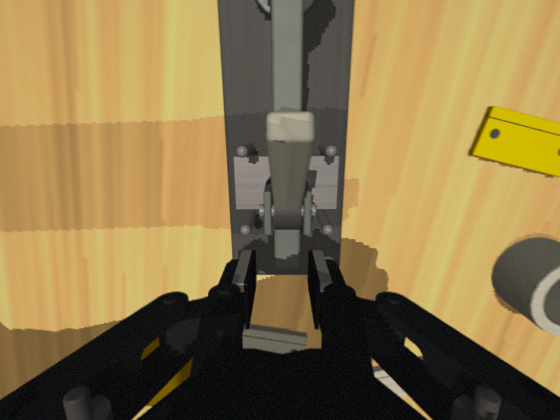

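```bash
python3 - <<'E'
import numpy as np
for f in np.linspace(1.4/12,1.4,12): print([0,0,-round(f,3),round(.168*(1-np.cos(f)),4),round(.168*np.sin(f),4),0,.028],end=", ")
E
```

```text
[0, 0, np.float64(-0.117), np.float64(0.0011), np.float64(0.0196), 0, 0.028], [0, 0, np.float64(-0.233), np.float64(0.0046), np.float64(0.0388), 0, 0.028], [0, 0, np.float64(-0.35), np.float64(0.0102), np.float64(0.0576), 0, 0.028], [0, 0, np.float64(-0.467), np.float64(0.018), np.float64(0.0756), 0, 0.028], [0, 0, np.float64(-0.583), np.float64(0.0278), np.float64(0.0925), 0, 0.028], [0, 0, np.float64(-0.7), np.float64(0.0395), np.float64(0.1082), 0, 0.028], [0, 0, np.float64(-0.817), np.float64(0.053), np.float64(0.1224), 0, 0.028], [0, 0, np.float64(-0.933), np.float64(0.068), np.float64(0.135), 0, 0.028], [0, 0, np.float64(-1.05), np.float64(0.0844), np.float64(0.1457), 0, 0.028], [0, 0, np.float64(-1.167), np.float64(0.1019), np.float64(0.1545), 0, 0.028], [0, 0, np.float64(-1.283), np.float64(0.1204), np.float64(0.1611), 0, 0.028], [0, 0, np.float64(-1.4), np.float64(0.1394), np.float64(0.1656), 0, 0.028],
```

Call:
move_arm(
  plan=[0, 0, 0, 0.002, 0, 0.02, 0.028, 0, 0, 0, 0.002, 0, 0.038, 0.028, 0, 0, 0, 0.002, 0, 0.038, 0.028],
)

```text
clock: 19.68
position: [0.4466, 0.0077, 0.2529]
ee_rot: [0.656, 0.755, 0.0, 0.0]
ft_force: [-0.5, 0.5, -0.5]
grip_width: 0.327
grasp_force: 0.0
```

Call:
move_arm(
  plan=[0, 0, -0.117, 0.001, 0.02, 0, 0.028, 0, 0, -0.233, 0.0045, 0.039, 0, 0.028, 0, 0, -0.35, 0.01, 0.0575, 0, 0.028, 0, 0, -0.467, 0.018, 0.0755, 0, 0.028, 0, 0, -0.583, 0.028, 0.0925, 0, 0.028, 0, 0, -0.7, 0.0395, 0.108, 0, 0.028, 0, 0, -0.817, 0.053, 0.1225, 0, 0.028, 0, 0, -0.933, 0.068, 0.135, 0, 0.028, 0, 0, -1.05, 0.0845, 0.1455, 0, 0.028, 0, 0, -1.167, 0.102, 0.1545, 0, 0.028, 0, 0, -1.283, 0.1205, 0.161, 0, 0.028, 0, 0, -1.4, 0.1395, 0.1655, 0, 0.028],
)

```text
clock: 21.18
position: [0.5917, 0.1684, 0.2542]
ee_rot: [0.014, 1.0, -0.0, 0.001]
ft_force: [-1.1, -2.8, 0.1]
grip_width: 0.33
grasp_force: 0.9
```

```bash
python3 - <<'E'
from h import *
o=manip.get_obs(); print(toolyaw(),o["position"],o["ft_force"],o["joint_pos"].round(2))
for n in ["scene","top"]:
  p=shot(n); tips(p,"bar_root","bar_end","lever_pivot","lever_grip","bed_top","guide_tops")
E
```

```text
1.5423614170972113 [0.59174391 0.16844113 0.25415155] [-1.14408252 -2.82715057  0.1025844 ] [ 0.44  0.72 -1.11  1.61  0.67  1.24  0.75]
tip bar_root 0.67 [ 0.4483 -0.1412 -0.0012]
tip bar_root 0.56 [0.4204 0.1753 0.0937]
tip lever_pivot 0.62 [ 0.4418 -0.3086 -0.0012]
tip lever_pivot 0.44 [0.4218 0.1711 0.1339]
tip lever_grip 0.62 [0.525  0.1649 0.1574]
tip lever_grip 0.32 [0.5872 0.1591 0.092 ]
tip bed_top 0.78 [0.444  0.0382 0.0238]
tip bed_top 0.66 [ 0.447  -0.1443 -0.0018]
tip bed_top 0.65 [0.5889 0.1579 0.0927]
tip bed_top 0.46 [ 0.5177 -0.2194 -0.001 ]
tip guide_tops 0.62 [0.4436 0.0321 0.0606]
tip bed_top 0.88 [0.442  0.035  0.0235]
tip bed_top 0.23 [ 0.7493  0.1216 -0.0018]
tip guide_tops 0.85 [0.4401 0.0385 0.0626]
```

```bash
python3 - <<'E'
from h import *
rel([pose(.535,-.18,.40,1.57)])
E
```

```text
rel [-0.    0.   -0.03] [ 0.0449 -0.3504 -0.1477] rows>= 6.1
```

Call:
move_arm(
  plan=[0, 0, 0, 0, 0, -0.06, 0.028, 0, 0, 0, 0, 0, -0.12, 0.085, 0, 0, -0.03, 0.045, -0.35, -0.148, 0.085, 0, 0, -0.03, 0.045, -0.35, -0.148, 0.085, 0, 0, -0.03, 0.045, -0.35, -0.148, 0.085, 0, 0, -0.03, 0.045, -0.35, -0.148, 0.085, 0, 0, -0.03, 0.045, -0.35, -0.148, 0.085, 0, 0, -0.03, 0.045, -0.35, -0.148, 0.085, 0, 0, -0.03, 0.045, -0.35, -0.148, 0.085, 0, 0, -0.03, 0.045, -0.35, -0.148, 0.085],
)

```text
clock: 23.12
position: [0.535, -0.1787, 0.4002]
ee_rot: [0.0, 1.0, 0.0, 0.0]
ft_force: [-1.0, 0.5, 0.5]
grip_width: 1.0
grasp_force: 0.0
```

```bash
cat >> h.py <<'E'
def blanks(p,z=.008):
    for d in manip.silhouettes(p,"blank1"):
        m=d["pixels"].astype(np.uint8)
        if m.sum()<60: continue
        c=max(cv2.findContours(m,cv2.RETR_EXTERNAL,cv2.CHAIN_APPROX_NONE)[0],key=len)[:,0]
        g=plane(p,c,z*.6)[:,:2].astype(np.float32); (x,y),(a,b),ang=cv2.minAreaRect(g*1000)
        if a<b: ang+=90
        col=p["color"][m>0].mean(0).round()
        u,v=c.mean(0); print("blank",round(d["conf"],2),np.round([x/1000,y/1000],4),"size",round(max(a,b),1),round(min(a,b),1),"yaw",round(np.radians((ang+90)%180-90),3),"px",u.round(),v.round(),col)
E
python3 - <<'E'
from h import *
o=manip.get_obs(); print(toolyaw(),o["position"],o["joint_pos"].round(2))
p=shot("wrist"); save(p,"w6.png"); blanks(p); tips(p,"blank1"); p=shot("top"); blanks(p); tips(p,"blank1")
E
```

```text
1.5706470751714685 [ 0.53501891 -0.17869796  0.40022175] [ 1.23  0.51 -1.3   1.59  0.49  1.43  1.46]
blank 0.95 [ 0.4419 -0.31  ] size 82.1 43.3 yaw 0.029 px 170.0 107.0 [100.  96.  83.]
blank 0.9 [0.6368 0.095 ] size 84.6 47.2 yaw -0.094 px 482.0 257.0 [170. 150.   7.]
blank 0.83 [ 0.4482 -0.1399] size 81.1 42.0 yaw -0.004 px 314.0 112.0 [169. 162. 142.]
blank 0.81 [ 0.7073 -0.4694] size 83.1 45.1 yaw 1.043 px 78.0 303.0 [ 93.  38. 106.]
blank 0.72 [ 0.554  -0.4068] size 83.8 41.5 yaw -0.873 px 105.0 200.0 [182. 101. 116.]
blank 0.6 [ 0.5909 -0.1639] size 84.9 43.3 yaw 0.423 px 293.0 226.0 [148. 140. 120.]
tip blank1 0.96 [ 0.5906 -0.1688  0.0029]
tip blank1 0.95 [ 0.4438 -0.3107  0.0016]
tip blank1 0.91 [0.6328 0.094  0.001 ]
tip blank1 0.81 [ 0.7076 -0.466   0.0016]
tip blank1 0.73 [ 0.4469 -0.1396  0.0007]
tip blank1 0.65 [ 0.5517 -0.4052  0.0019]
blank 0.7 [ 0.7058 -0.4681] size 80.4 44.5 yaw 1.051 px 425.0 151.0 [ 99.  54. 101.]
blank 0.59 [ 0.4483 -0.14  ] size 79.5 39.6 yaw 0.036 px 293.0 262.0 [149. 140. 125.]
blank 0.59 [0.635  0.0951] size 79.6 40.7 yaw -0.102 px 195.0 187.0 [167. 159.   8.]
blank 0.58 [ 0.5537 -0.4074] size 77.0 36.8 yaw -0.842 px 404.0 214.0 [169.  99. 116.]
tip blank1 0.9 [ 6.379e-01  9.030e-02 -3.000e-04]
tip blank1 0.72 [ 0.7092 -0.4707 -0.0043]
tip blank1 0.64 [ 0.5551 -0.4095 -0.003 ]
tip blank1 0.56 [ 0.4485 -0.1434  0.0008]
```

View pics/w6.png

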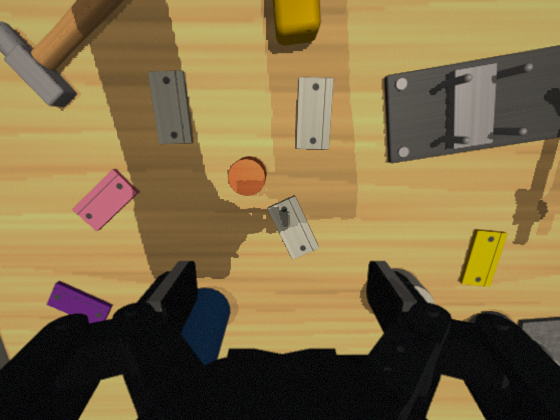

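```bash
python3 - <<'E'
from h import *
rel([pose(.4475,-.140,.1735,1.585)])
E
```

```text
rel [-0.     0.    -0.013] [0.0877 0.0387 0.2267] rows>= 3.9
```

Call:
move_arm(
  plan=[0, 0, -0.013, 0.045, 0.02, 0.03, 0.07, 0, 0, -0.013, 0.088, 0.0385, 0.07, 0.07, 0, 0, -0.013, 0.088, 0.0385, 0.13, 0.07, 0, 0, -0.013, 0.088, 0.0385, 0.19, 0.07, 0, 0, -0.013, 0.088, 0.0385, 0.215, 0.07, 0, 0, -0.013, 0.088, 0.0385, 0.2267, 0.07, 0, 0, -0.013, 0.088, 0.0385, 0.2267, 0.06, 0, 0, -0.013, 0.088, 0.0385, 0.2267, 0.03, 0, 0, -0.013, 0.088, 0.0385, 0.2267, 0.03, 0, 0, -0.013, 0.088, 0.0385, 0.2267, 0.03, 0, 0, -0.013, 0.088, 0.0385, 0.2267, 0.03, 0, 0, -0.013, 0.088, 0.0385, 0.2267, 0.03],
  squeeze=30,
)

```text
clock: 24.92
position: [0.4476, -0.141, 0.1749]
ee_rot: [-0.006, 1.0, -0.001, 0.001]
ft_force: [-1.1, -0.0, 6.3]
grip_width: 0.456
grasp_force: 29.4
```

```bash
python3 - <<'E'
from h import *
rel([pose(.4428,.0352,.275,1.714)])
E
```

```text
rel [-0.001  0.002 -0.131] [ 0.0026  0.1761 -0.1003] rows>= 3.2
```

Call:
move_arm(
  plan=[0, 0, 0, 0, 0, -0.03, 0.03, 0, 0, 0, 0, 0, -0.07, 0.03, 0, 0, 0, 0, 0, -0.1, 0.03, 0, 0, -0.03, 0, 0.04, -0.1, 0.03, 0, 0, -0.06, 0.001, 0.08, -0.1, 0.03, 0, 0, -0.09, 0.002, 0.12, -0.1, 0.03, 0, 0, -0.13, 0.0025, 0.16, -0.1, 0.03, 0, 0, -0.13, 0.0025, 0.176, -0.1, 0.03, 0, 0, -0.13, 0.0025, 0.176, -0.1, 0.03],
)

```text
clock: 26.05
position: [0.4424, 0.0361, 0.2742]
ee_rot: [-0.072, 0.997, -0.0, 0.001]
ft_force: [-0.4, -0.6, -0.9]
grip_width: 0.454
grasp_force: 31.1
```

```bash
python3 - <<'E'
from h import *
o=manip.get_obs(); print(toolyaw(),o["position"],o["ft_force"],o["grip_width"],o["grasp_force"],o["joint_pos"].round(2))
p=shot("wrist"); save(p,"w7.png"); tips(p,"guide_tops","bed_top","blank1"); blanks(p,.1)
rel([pose(.4428,.0352,.203,1.714)])
E
```

```text
1.7154312164704404 [0.44238327 0.03611457 0.27418695] [-0.3523924  -0.60334923 -0.93578605] 0.45351052142871356 31.09014093875885 [ 1.08  0.34 -1.38  2.02  0.38  1.08  1.23]
tip blank1 0.71 [0.4436 0.0357 0.098 ]
tip blank1 0.62 [ 0.5921 -0.167   0.0073]
blank 0.78 [0.4664 0.039 ] size 109.4 53.6 yaw 0.12 px 282.0 263.0 [141. 136. 119.]
blank 0.63 [ 0.5362 -0.1222] size 54.0 37.3 yaw 0.447 px 49.0 322.0 [198. 191. 167.]
rel [-0.    -0.    -0.003] [-0.0005  0.0012  0.0705] rows>= 1.1
```

View pics/w7.png

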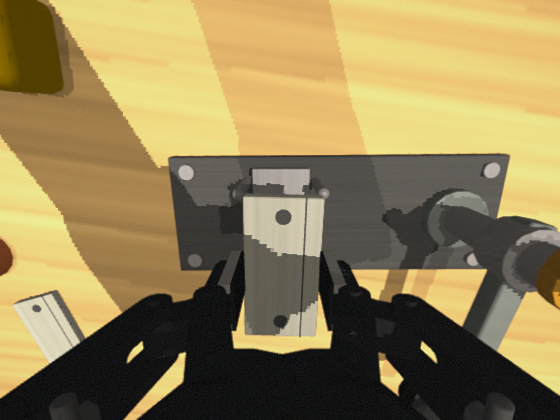

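Call:
move_arm(
  plan=[0, 0, 0, 0, -0.0005, 0.025, 0.03, 0, 0, 0, 0, -0.0005, 0.05, 0.03, 0, 0, 0, 0, -0.0005, 0.065, 0.03, 0, 0, 0, 0, -0.0005, 0.072, 0.03, 0, 0, 0, 0, -0.0005, 0.0735, 0.03, 0, 0, 0, 0, -0.0005, 0.0735, 0.03],
)

```text
clock: 27.05
position: [0.4427, 0.0345, 0.2005]
ee_rot: [-0.071, 0.997, -0.0, 0.0]
ft_force: [-1.1, 0.0, -1.1]
grip_width: 0.454
grasp_force: 31.1
```

Call:
move_arm(
  plan=[0, 0, 0, 0, 0, 0.001, 0.03, 0, 0, 0, 0, 0, 0.0015, 0.03, 0, 0, 0, 0, 0, 0.0015, 0.055, 0, 0, 0, 0, 0, 0.0015, 0.055, 0, 0, 0, 0, 0, 0.0015, 0.06, 0, 0, 0, 0, 0, -0.02, 0.06, 0, 0, 0, 0, 0, -0.07, 0.06, 0, 0, 0, 0, 0, -0.13, 0.06, 0, 0, 0, 0, 0, -0.17, 0.07, 0, 0, 0, 0, 0, -0.17, 0.07],
)

```text
clock: 28.3
position: [0.4433, 0.0351, 0.3724]
ee_rot: [-0.07, 0.998, -0.003, 0.002]
ft_force: [0.6, 0.1, -0.7]
grip_width: 0.821
grasp_force: 0.0
```

```bash
python3 - <<'E'
from h import *
o=manip.get_obs(); print(toolyaw(),o["position"],o["grip_width"])
p=shot("wrist"); tips(p,"blank1"); blanks(p,.033); p=shot("top"); tips(p,"blank1"); blanks(p)
rel([pose(.535,-.2,.40,1.57)])
E
```

```text
1.7117360901669292 [0.44328317 0.03513743 0.37240612] 0.8213579536061917
tip blank1 0.73 [0.6292 0.0942 0.0014]
tip blank1 0.71 [ 0.5911 -0.1673  0.0027]
tip blank1 0.59 [0.443  0.0351 0.0234]
blank 0.96 [0.6229 0.0923] size 79.6 40.1 yaw -0.097 px 307.0 327.0 [203. 181.   3.]
blank 0.91 [ 0.5819 -0.1546] size 80.0 43.9 yaw 0.417 px 116.0 277.0 [179. 171. 148.]
blank 0.78 [0.4464 0.0348] size 85.4 43.4 yaw 0.12 px 283.0 192.0 [156. 150. 131.]
blank 0.75 [ 0.453  -0.2731] size 49.4 7.3 yaw -0.131 px 2.0 161.0 [100.  95.  79.]
tip blank1 0.89 [ 6.36e-01  9.11e-02 -5.00e-04]
tip blank1 0.82 [ 0.5571 -0.4111 -0.0025]
tip blank1 0.76 [ 0.7095 -0.4677 -0.0034]
tip blank1 0.72 [ 0.4449 -0.3132 -0.0029]
tip blank1 0.61 [0.4432 0.0333 0.0231]
tip blank1 0.59 [ 0.5842 -0.1638 -0.0009]
blank 0.84 [ 0.5552 -0.4069] size 82.9 42.7 yaw -0.867 px 403.0 214.0 [174. 106. 116.]
blank 0.79 [0.4154 0.0341] size 39.4 24.3 yaw -1.507 px 222.0 278.0 [126. 121. 110.]
blank 0.74 [ 0.7064 -0.4686] size 80.3 44.2 yaw 1.069 px 426.0 151.0 [102.  55. 104.]
blank 0.69 [ 0.5923 -0.1632] size 80.6 40.1 yaw 0.427 px 301.0 202.0 [172. 168. 150.]
blank 0.61 [ 0.4414 -0.31  ] size 79.7 41.3 yaw 0.039 px 365.0 263.0 [171. 168. 149.]
blank 0.57 [0.6357 0.0959] size 82.0 42.8 yaw -0.094 px 195.0 188.0 [170. 162.  10.]
rel [ 0.002 -0.002  0.144] [-0.0585 -0.2453 -0.0316] rows>= 4.1
```

```bash
python3 - <<'E'
from h import *
rel([pose(.4423,-.3105,.1745,1.603)])
E
```

```text
rel [ 0.002 -0.002  0.111] [ 0.0487 -0.342   0.1939] rows>= 6.3
```

Call:
move_arm(
  plan=[0.002, -0.002, 0.11, 0.0487, -0.342, 0, 0.07, 0.002, -0.002, 0.11, 0.0487, -0.342, 0, 0.07, 0.002, -0.002, 0.11, 0.0487, -0.342, 0, 0.07, 0.002, -0.002, 0.11, 0.0487, -0.342, 0, 0.07, 0.002, -0.002, 0.11, 0.0487, -0.342, 0, 0.07, 0.002, -0.002, 0.11, 0.0487, -0.342, 0.03, 0.07, 0.002, -0.002, 0.11, 0.0487, -0.342, 0.08, 0.07, 0.002, -0.002, 0.11, 0.0487, -0.342, 0.12, 0.07, 0.002, -0.002, 0.11, 0.0487, -0.342, 0.12, 0.07, 0.002, -0.002, 0.11, 0.0487, -0.342, 0.12, 0.07],
)

```text
clock: 29.85
position: [0.4435, -0.3107, 0.2509]
ee_rot: [-0.017, 1.0, -0.001, 0.002]
ft_force: [0.0, 0.9, -0.2]
grip_width: 0.822
grasp_force: 0.0
```

```bash
python3 - <<'E'
from h import *
o=manip.get_obs(); print(toolyaw(),o["position"],o["joint_pos"].round(2))
p=shot("wrist"); tips(p,"blank1"); blanks(p)
rel([pose(.4423,-.3105,.1745,1.603)])
E
```

```text
1.6039010120808634 [ 0.44346278 -0.31066356  0.25091699] [ 1.39  0.51 -1.06  1.81  0.5   1.11  1.76]
tip blank1 0.71 [ 0.5915 -0.1684  0.0033]
tip blank1 0.62 [ 0.4429 -0.3098 -0.0006]
blank 0.92 [ 0.6038 -0.1647] size 71.9 30.9 yaw 0.511 px 432.0 392.0 [176. 169. 146.]
blank 0.59 [ 0.4423 -0.31  ] size 82.2 41.9 yaw 0.033 px 283.0 217.0 [133. 127. 110.]
rel [-0.003  0.004  0.   ] [0.0013 0.0009 0.077 ] rows>= 1.2
```

Call:
move_arm(
  plan=[-0.003, 0.004, 0, 0.001, 0.001, 0.05, 0.065, -0.003, 0.004, 0, 0.001, 0.001, 0.07, 0.06, -0.003, 0.004, 0, 0.001, 0.001, 0.0768, 0.055, -0.003, 0.004, 0, 0.001, 0.001, 0.0768, 0.03, -0.003, 0.004, 0, 0.001, 0.001, 0.0768, 0.03, -0.003, 0.004, 0, 0.001, 0.001, 0.0768, 0.03, -0.003, 0.004, 0, 0.001, 0.001, 0.0768, 0.03, -0.003, 0.004, 0, 0.001, 0.001, 0.05, 0.03, -0.003, 0.004, 0, 0.001, 0.001, 0, 0.03, -0.003, 0.004, 0, 0.001, 0.001, -0.024, 0.03, -0.003, 0.004, 0, 0.001, 0.001, -0.024, 0.03],
  squeeze=30,
)

```text
clock: 31.38
position: [0.4421, -0.3101, 0.2758]
ee_rot: [-0.016, 1.0, -0.001, 0.0]
ft_force: [0.2, -0.2, -1.0]
grip_width: 0.453
grasp_force: 30.6
```

```bash
python3 - <<'E'
from h import *
o=manip.get_obs(); print(toolyaw(),o["position"],o["joint_pos"].round(2),o["grip_width"])
rel([pose(.4428,.0352,.285,1.714)])
E
```

```text
1.6027527726003599 [ 0.44213479 -0.31011192  0.27576061] [ 1.41  0.48 -1.08  1.8   0.47  1.15  1.78] 0.45278252048353335
rel [-0.002  0.    -0.111] [-0.0117  0.3451 -0.0098] rows>= 5.5
```

Call:
move_arm(
  plan=[0, 0, -0.01, -0.001, 0.03, -0.01, 0.03, 0, 0, -0.025, -0.003, 0.075, -0.01, 0.03, 0, 0, -0.04, -0.004, 0.12, -0.01, 0.03, 0, 0, -0.055, -0.005, 0.165, -0.01, 0.03, 0, 0, -0.07, -0.007, 0.21, -0.01, 0.03, 0, 0, -0.085, -0.009, 0.255, -0.01, 0.03, 0, 0, -0.1, -0.01, 0.3, -0.01, 0.03, -0.002, 0, -0.111, -0.0117, 0.33, -0.01, 0.03, -0.002, 0, -0.111, -0.0117, 0.345, -0.01, 0.03, -0.002, 0, -0.111, -0.0117, 0.345, -0.01, 0.03],
)

```text
clock: 32.62
position: [0.442, 0.0355, 0.2839]
ee_rot: [-0.072, 0.997, 0.002, -0.001]
ft_force: [0.9, 0.6, -0.9]
grip_width: 0.456
grasp_force: 30.6
```

```bash
python3 - <<'E'
from h import *
o=manip.get_obs(); print(toolyaw(),o["position"],o["joint_pos"].round(2),o["grip_width"])
p=shot("wrist"); tips(p,"blank1"); blanks(p,.11)
rel([pose(.4428,.0352,.2075,1.714)])
E
```

```text
1.7151261189456681 [0.44202719 0.03548976 0.28393268] [ 1.06  0.27 -1.33  2.01  0.29  1.08  1.31] 0.4558627354287317
tip blank1 0.83 [ 0.5891 -0.1686  0.0032]
tip blank1 0.81 [0.4424 0.0357 0.11  ]
blank 0.85 [0.4669 0.0395] size 113.1 56.2 yaw 0.143 px 281.0 263.0 [141. 136. 119.]
blank 0.57 [ 0.5333 -0.119 ] size 53.8 35.5 yaw 0.445 px 56.0 319.0 [198. 191. 167.]
rel [ 0.003 -0.002 -0.002] [-0.0008  0.0009  0.0766] rows>= 1.2
```

Call:
move_arm(
  plan=[0.002, -0.002, 0, -0.001, 0.0005, 0.025, 0.03, 0.002, -0.002, 0, -0.001, 0.0005, 0.05, 0.03, 0.002, -0.002, 0, -0.001, 0.0005, 0.068, 0.03, 0.002, -0.002, 0, -0.001, 0.0005, 0.075, 0.03, 0.002, -0.002, 0, -0.001, 0.0005, 0.0765, 0.03, 0.002, -0.002, 0, -0.001, 0.0005, 0.0765, 0.03, 0.002, -0.002, 0, -0.001, 0.0005, 0.0765, 0.055, 0.002, -0.002, 0, -0.001, 0.0005, 0.0765, 0.055, 0.002, -0.002, 0, -0.001, 0.0005, 0.0765, 0.06, 0.002, -0.002, 0, -0.001, 0.0005, 0.05, 0.06, 0.002, -0.002, 0, -0.001, 0.0005, 0, 0.06, 0.002, -0.002, 0, -0.001, 0.0005, -0.06, 0.065],
)

```text
clock: 34.28
position: [0.4431, 0.0358, 0.3454]
ee_rot: [-0.072, 0.997, 0.001, -0.001]
ft_force: [0.1, -1.7, 2.2]
grip_width: 0.759
grasp_force: 0.0
```

```bash
python3 - <<'E'
from h import *
o=manip.get_obs(); print(toolyaw(),o["position"],o["joint_pos"].round(2),o["grip_width"])
p=shot("wrist"); tips(p,"blank1"); blanks(p,.041); p=shot("top"); tips(p,"blank1");blanks(p)
rel([pose(.59,-.166,.30,1.99),pose(.59,-.166,.1745,1.99)])
E
```

```text
1.7149149065933267 [0.44308096 0.03584034 0.34535694] [ 1.21  0.14 -1.44  1.94  0.15  1.19  1.44] 0.7591264030804662
tip blank1 0.81 [ 6.328e-01  9.280e-02 -2.000e-04]
tip blank1 0.8 [0.4422 0.0372 0.0348]
tip blank1 0.56 [ 0.5903 -0.1665  0.0027]
blank 0.73 [ 0.5679 -0.1562] size 56.5 43.8 yaw 0.451 px 95.0 283.0 [187. 176. 147.]
blank 0.69 [0.447  0.0363] size 84.6 42.3 yaw 0.145 px 281.0 202.0 [151. 145. 127.]
tip blank1 0.69 [ 0.5545 -0.4082 -0.0016]
tip blank1 0.65 [ 0.3298 -0.3604  0.0036]
tip blank1 0.62 [ 0.6401  0.09   -0.0013]
tip blank1 0.57 [ 0.7116 -0.4704 -0.0018]
tip blank1 0.56 [0.4421 0.0335 0.0327]
blank 0.87 [0.6353 0.0951] size 80.6 40.9 yaw -0.094 px 195.0 187.0 [170. 162.   8.]
blank 0.83 [0.4154 0.0355] size 39.0 27.3 yaw -1.433 px 221.0 278.0 [126. 120. 108.]
blank 0.59 [ 0.5928 -0.163 ] size 79.5 40.1 yaw 0.427 px 301.0 202.0 [171. 168. 149.]
blank 0.57 [ 0.5538 -0.4075] size 80.6 43.4 yaw -0.835 px 404.0 214.0 [173. 105. 116.]
blank 0.56 [ 0.707  -0.4694] size 83.4 43.4 yaw 1.054 px 426.0 151.0 [103.  57. 103.]
rel [ 0.001 -0.001 -0.276] [-0.117  -0.2205  0.0431] rows>= 4.1
rel [ 0.001 -0.001 -0.276] [-0.1171 -0.2207  0.1686] rows>= 4.8
```

Call:
move_arm(
  plan=[0, 0, -0.07, -0.03, -0.055, 0, 0.07, 0, 0, -0.28, -0.118, -0.2205, 0.0, 0.07, 0, 0, -0.28, -0.118, -0.2205, 0.0, 0.07, 0, 0, -0.28, -0.118, -0.2205, 0.0, 0.07, 0, 0, -0.28, -0.118, -0.2205, 0.04, 0.07, 0, 0, -0.28, -0.118, -0.2205, 0.09, 0.07, 0, 0, -0.28, -0.118, -0.2205, 0.09, 0.07, 0, 0, -0.28, -0.118, -0.2205, 0.09, 0.07],
)

```text
clock: 35.58
position: [0.5921, -0.1646, 0.2549]
ee_rot: [-0.211, 0.978, 0.001, 0.0]
ft_force: [1.2, 0.5, 1.0]
grip_width: 0.818
grasp_force: 0.0
```

```bash
python3 - <<'E'
from h import *
o=manip.get_obs(); print(toolyaw(),o["position"],o["joint_pos"].round(2))
p=shot("wrist"); tips(p,"blank1"); blanks(p)
rel([pose(.591,-.1655,.1745,1.995)])
E
```

```text
1.9955443952506828 [ 0.59207841 -0.16461652  0.2549387 ] [ 0.98  0.7  -1.08  1.61  0.65  1.23  1.76]
tip blank1 0.82 [ 0.5921 -0.1647  0.0041]
blank 0.86 [0.6055 0.0994] size 50.8 23.5 yaw 1.292 px 540.0 348.0 [168. 147.   6.]
blank 0.72 [ 0.542  -0.3815] size 31.3 27.5 yaw -0.861 px 15.0 27.0 [159.  86.  99.]
blank 0.6 [ 0.5921 -0.1629] size 81.8 41.3 yaw 0.436 px 283.0 219.0 [131. 126. 110.]
rel [-0.001  0.002 -0.001] [0.0014 0.0003 0.0814] rows>= 1.3
```

Call:
move_arm(
  plan=[0, 0, -0.005, 0, 0, 0.05, 0.065, 0, 0, -0.005, 0, 0, 0.073, 0.06, 0, 0, -0.005, 0, 0, 0.081, 0.055, 0, 0, -0.005, 0, 0, 0.081, 0.03, 0, 0, -0.005, 0, 0, 0.081, 0.03, 0, 0, -0.005, 0, 0, 0.081, 0.03, 0, 0, -0.005, 0, 0, 0.081, 0.03, 0, 0, -0.005, 0, 0, 0.05, 0.03, 0, 0, -0.005, 0, 0, 0, 0.03, 0, 0, -0.005, 0, 0, -0.03, 0.03, 0, 0, -0.005, 0, 0, -0.03, 0.03],
  squeeze=30,
)

```text
clock: 37.1
position: [0.5922, -0.1654, 0.2867]
ee_rot: [-0.212, 0.977, -0.0, 0.002]
ft_force: [0.6, -0.6, -1.1]
grip_width: 0.455
grasp_force: 30.8
```

```bash
python3 - <<'E'
from h import *
o=manip.get_obs(); print(toolyaw(),o["position"],o["joint_pos"].round(2),o["grip_width"])
rel([pose(.4428,.0352,.293,1.714)])
E
```

```text
1.9988718302358677 [ 0.59220597 -0.16541562  0.2866617 ] [ 1.    0.67 -1.11  1.59  0.62  1.27  1.79] 0.4549711336724914
rel [-0.001  0.004  0.285] [ 0.0526  0.2445 -0.0069] rows>= 4.0
```

Call:
move_arm(
  plan=[0, 0, 0.03, 0.005, 0.025, -0.007, 0.03, 0, 0, 0.075, 0.013, 0.06, -0.007, 0.03, 0, 0, 0.12, 0.022, 0.1, -0.007, 0.03, 0, 0, 0.165, 0.031, 0.14, -0.007, 0.03, 0, 0, 0.21, 0.039, 0.18, -0.007, 0.03, 0, 0, 0.26, 0.048, 0.22, -0.007, 0.03, -0.001, 0.003, 0.285, 0.0525, 0.24, -0.007, 0.03, -0.001, 0.003, 0.285, 0.0525, 0.2445, -0.007, 0.03, -0.001, 0.003, 0.285, 0.0525, 0.2445, -0.007, 0.03],
)

```text
clock: 38.22
position: [0.4425, 0.0344, 0.2912]
ee_rot: [-0.072, 0.997, 0.001, -0.001]
ft_force: [0.8, -0.7, -1.2]
grip_width: 0.457
grasp_force: 30.8
```

```bash
python3 - <<'E'
from h import *
o=manip.get_obs(); print(toolyaw(),o["position"],o["joint_pos"].round(2),o["grip_width"])
p=shot("wrist"); tips(p,"blank1"); blanks(p,.118)
rel([pose(.4428,.0352,.215,1.714)])
E
```

```text
1.7140669891583016 [0.44252888 0.03439717 0.29115737] [ 1.09  0.27 -1.36  2.01  0.29  1.1   1.31] 0.45729249445106246
tip blank1 0.71 [0.4388 0.0291 0.1241]
blank 0.84 [0.4695 0.0384] size 112.5 56.0 yaw 0.143 px 282.0 264.0 [140. 135. 118.]
blank 0.59 [0.4058 0.0299] size 34.0 14.8 yaw -1.428 px 283.0 183.0 [170. 164. 144.]
rel [ 0.003 -0.003 -0.001] [-0.0004  0.0008  0.0762] rows>= 1.2
```

Call:
move_arm(
  plan=[0.002, -0.002, 0, -0.0005, 0.001, 0.025, 0.03, 0.002, -0.002, 0, -0.0005, 0.001, 0.05, 0.03, 0.002, -0.002, 0, -0.0005, 0.001, 0.068, 0.03, 0.002, -0.002, 0, -0.0005, 0.001, 0.0745, 0.03, 0.002, -0.002, 0, -0.0005, 0.001, 0.0765, 0.03, 0.002, -0.002, 0, -0.0005, 0.001, 0.0765, 0.03, 0.002, -0.002, 0, -0.0005, 0.001, 0.0765, 0.055, 0.002, -0.002, 0, -0.0005, 0.001, 0.0765, 0.055, 0.002, -0.002, 0, -0.0005, 0.001, 0.0765, 0.06, 0.002, -0.002, 0, -0.0005, 0.001, 0.05, 0.06, 0.002, -0.002, 0, -0.0005, 0.001, 0, 0.06, 0.002, -0.002, 0, -0.0005, 0.001, -0.06, 0.065],
)

```text
clock: 39.88
position: [0.4426, 0.036, 0.3523]
ee_rot: [-0.072, 0.997, 0.001, -0.001]
ft_force: [0.6, -2.0, 2.1]
grip_width: 0.764
grasp_force: 0.0
```

```bash
python3 - <<'E'
from h import *
o=manip.get_obs(); print(toolyaw(),o["position"],o["joint_pos"].round(2),o["grip_width"])
p=shot("wrist"); tips(p,"blank1"); blanks(p,.049); save(p,"w8.png"); p=shot("top"); tips(p,"blank1","bar_end","lever_grip")
E
```

```text
1.7147894983105614 [0.4426149  0.03600944 0.35231121] [ 1.24  0.12 -1.45  1.93  0.13  1.2   1.45] 0.7640447361429596
tip blank1 0.88 [0.4443 0.0348 0.0454]
tip blank1 0.78 [ 6.323e-01  9.440e-02 -2.000e-04]
blank 0.8 [0.6033 0.0908] size 53.5 38.4 yaw -0.072 px 307.0 334.0 [204. 181.  14.]
blank 0.7 [0.4482 0.0364] size 86.9 43.5 yaw 0.123 px 281.0 203.0 [149. 143. 125.]
tip blank1 0.85 [ 0.7096 -0.473  -0.0019]
tip blank1 0.83 [ 0.6381  0.0928 -0.0023]
tip blank1 0.77 [ 0.5595 -0.411  -0.002 ]
tip bar_end 0.75 [0.5916 0.1651 0.0932]
tip lever_grip 0.72 [0.5282 0.1664 0.1533]
```

View pics/w8.png

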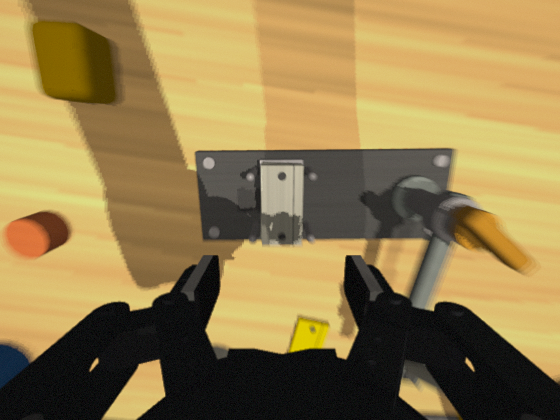

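```bash
python3 - <<'E'
from h import *
rel([pose(.4426,.036,.385,1.715),pose(.5895,.161,.385,1.49),pose(.5895,.161,.300,1.49),pose(.5895,.161,.254,1.49)])
E
```

```text
rel [ 0.001 -0.002 -0.001] [-0.0002  0.     -0.0347] rows>= 0.6
rel [ 0.    -0.003  0.224] [-0.1635  0.1027 -0.0351] rows>= 3.1
rel [ 0.    -0.003  0.224] [-0.1637  0.1027  0.0499] rows>= 3.2
rel [ 0.    -0.003  0.224] [-0.1638  0.1026  0.0959] rows>= 3.5
```

Call:
move_arm(
  plan=[0, 0, 0, 0, 0, -0.035, 0.04, 0, 0, 0.1, -0.05, 0.03, -0.035, 0.028, 0, 0, 0.224, -0.1635, 0.1025, -0.035, 0.028, 0, 0, 0.224, -0.1635, 0.1025, -0.035, 0.028, 0, 0, 0.224, -0.1635, 0.1025, -0.035, 0.028, 0, 0, 0.224, -0.1635, 0.1025, 0.015, 0.028, 0, 0, 0.224, -0.1635, 0.1025, 0.045, 0.028, 0, 0, 0.224, -0.1635, 0.1025, 0.045, 0.028, 0, 0, 0.224, -0.1635, 0.1025, 0.045, 0.028],
)

```text
clock: 41.35
position: [0.59, 0.1611, 0.3068]
ee_rot: [0.04, 0.999, 0.0, -0.0]
ft_force: [-0.2, -0.3, 0.7]
grip_width: 0.327
grasp_force: 0.0
```

```bash
python3 - <<'E'
from h import *
o=manip.get_obs(); print(toolyaw(),o["position"],o["joint_pos"].round(2),o["grip_width"])
p=shot("wrist"); tips(p,"bar_end","lever_pivot","lever_grip"); save(p,"w9.png")
C=np.array([.4222,.1745]); a=toolyaw()-np.pi/2
for r in (.13,.17,.182):
  for f in (-.12,-.088,-.05): print(r,f,pix(p,[[C[0]+r*np.cos(f),C[1]+r*np.sin(f),.093]]).round(),end=" ")
E
```

```text
1.4905218720587232 [0.58996718 0.16113821 0.30676567] [ 0.44  0.62 -1.08  1.58  0.56  1.29  0.77] 0.32722748756519465
tip bar_end 0.57 [0.586  0.1691 0.0924]
tip lever_pivot 0.76 [0.562  0.1673 0.1044]
tip lever_grip 0.57 [0.5244 0.1732 0.1522]
0.13 -0.12 [[274. 182.]] 0.13 -0.088 [[280. 182.]] 0.13 -0.05 [[288. 182.]] 0.17 -0.12 [[272. 240.]] 0.17 -0.088 [[280. 240.]] 0.17 -0.05 [[289. 240.]] 0.182 -0.12 [[271. 256.]] 0.182 -0.088 [[280. 257.]] 0.182 -0.05 [[290. 257.]]
```

View pics/w9.png

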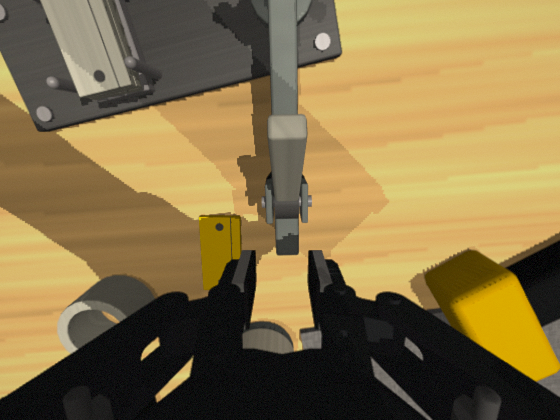

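```bash
python3 - <<'E'
import numpy as np
for f in np.linspace(1.41/12,1.41,12): print([float(round(v,4)) for v in (f,.168*(1-np.cos(f)),-.168*np.sin(f))])
E
```

```text
[0.1175, 0.0012, -0.0197]
[0.235, 0.0046, -0.0391]
[0.3525, 0.0103, -0.058]
[0.47, 0.0182, -0.0761]
[0.5875, 0.0282, -0.0931]
[0.705, 0.04, -0.1089]
[0.8225, 0.0537, -0.1231]
[0.94, 0.0689, -0.1357]
[1.0575, 0.0855, -0.1463]
[1.175, 0.1032, -0.155]
[1.2925, 0.1218, -0.1615]
[1.41, 0.1411, -0.1658]
```

Call:
move_arm(
  plan=[0, 0, -0.02, 0, 0.0045, 0.03, 0.028, 0, 0, -0.02, 0, 0.0045, 0.053, 0.028, 0, 0, -0.02, 0, 0.0045, 0.053, 0.028],
)

```text
clock: 41.92
position: [0.5899, 0.1646, 0.2518]
ee_rot: [0.031, 1.0, -0.001, -0.002]
ft_force: [0.5, -0.1, 0.3]
grip_width: 0.328
grasp_force: 0.0
```

Call:
move_arm(
  plan=[0, 0, 0.1175, 0.001, -0.0195, 0, 0.028, 0, 0, 0.235, 0.0045, -0.039, 0, 0.028, 0, 0, 0.3525, 0.0105, -0.058, 0, 0.028, 0, 0, 0.47, 0.018, -0.076, 0, 0.028, 0, 0, 0.5875, 0.028, -0.093, 0, 0.028, 0, 0, 0.705, 0.04, -0.109, 0, 0.028, 0, 0, 0.8225, 0.0535, -0.123, 0, 0.028, 0, 0, 0.94, 0.069, -0.1355, 0, 0.028, 0, 0, 1.0575, 0.0855, -0.1465, 0, 0.028, 0, 0, 1.175, 0.103, -0.155, 0, 0.028, 0, 0, 1.2925, 0.122, -0.1615, 0, 0.028, 0, 0, 1.38, 0.136, -0.165, 0, 0.028],
)

```text
clock: 43.42
position: [0.4445, 0.0087, 0.2546]
ee_rot: [0.661, 0.75, 0.0, 0.001]
ft_force: [1.8, 1.3, -0.6]
grip_width: 0.332
grasp_force: 0.9
```

```bash
python3 - <<'E'
from h import *
o=manip.get_obs(); print(toolyaw(),o["position"],o["ft_force"],o["joint_pos"].round(2))
for n in ["scene","top"]:
  p=shot(n); tips(p,"bar_root","bar_end","lever_pivot","lever_grip","pad_face","blank1")
rel([pose(.4471,.0075,.2535,.143)])
E
```

```text
0.1262920786346209 [0.44453295 0.00869635 0.2545552 ] [ 1.84521475  1.34212429 -0.6329622 ] [ 0.77  0.19 -0.94  2.05  0.19  0.98 -0.14]
tip bar_root 0.75 [0.4224 0.1741 0.0938]
tip bar_end 0.97 [0.4505 0.006  0.0921]
tip lever_pivot 0.65 [0.4431 0.0299 0.036 ]
tip lever_pivot 0.48 [0.448  0.0392 0.1003]
tip lever_grip 0.58 [0.44   0.0711 0.1579]
tip lever_grip 0.19 [0.4401 0.0399 0.0296]
tip pad_face 0.5 [0.4494 0.0355 0.0492]
tip blank1 0.84 [0.6403 0.0961 0.0022]
tip blank1 0.83 [ 0.7046 -0.4694 -0.0026]
tip blank1 0.74 [ 0.5575 -0.4074  0.0046]
tip blank1 0.64 [0.4454 0.0319 0.025 ]
tip blank1 0.57 [0.4387 0.0705 0.1567]
tip blank1 0.44 [0.4464 0.0336 0.0372]
tip blank1 0.69 [ 0.5589 -0.4079 -0.0035]
tip blank1 0.69 [0.6353 0.0922 0.0009]
tip blank1 0.61 [ 0.3301 -0.3601  0.0028]
tip blank1 0.59 [ 7.093e-01 -4.701e-01  1.000e-04]
rel [-0.001 -0.    -0.013] [-0.0017  0.0023 -0.0002] rows>= 0.1
```

Call:
move_arm(
  plan=[0, 0, 0, 0, -0.002, 0, 0.028, 0, 0, 0, 0, -0.004, 0, 0.028, 0, 0, 0, 0, -0.004, 0, 0.028],
)

```text
clock: 44.5
position: [0.4405, 0.0082, 0.2535]
ee_rot: [0.66, 0.751, -0.0, 0.0]
ft_force: [0.6, -0.9, 0.0]
grip_width: 0.324
grasp_force: 0.8
```

Call:
move_arm(
  plan=[0, 0, 0, 0, -0.001, 0, 0.028, 0, 0, 0, 0, -0.002, 0, 0.028, 0, 0, 0, 0, -0.002, 0, 0.028],
)

```text
clock: 44.88
position: [0.4387, 0.0079, 0.2535]
ee_rot: [0.66, 0.751, -0.0, 0.0]
ft_force: [3.2, -0.9, 0.4]
grip_width: 0.326
grasp_force: 1.4
```

Call:
move_arm(
  plan=[0, 0, 0, 0, 0.006, 0, 0.028, 0, 0, -0.01, 0, 0.008, -0.05, 0.028, 0, 0, -0.01, -0.01, 0.008, -0.1, 0.028, 0, 0, -0.01, -0.03, 0.008, -0.15, 0.028, 0, 0, -0.01, -0.03, 0.008, -0.15, 0.028],
)

```text
clock: 45.5
position: [0.4515, -0.0215, 0.4065]
ee_rot: [0.657, 0.754, 0.001, 0.002]
ft_force: [0.1, 0.4, -1.4]
grip_width: 0.324
grasp_force: 0.0
```

```bash
python3 - <<'E'
from h import *
p=shot("wrist"); tips(p,"bar_end","lever_pivot","lever_grip","bar_root","nut_grip","bed_top","blank1","pad_face"); save(p,"w10.png")
print(manip.get_obs()["position"])
for n in ["scene","top","scene"]:
  p=shot(n); tips(p,"bar_root","bar_end","lever_pivot","lever_grip","pad_face")
im=cv2.cvtColor(p["color"],cv2.COLOR_RGB2BGR); cv2.imwrite("pics/s11.png",cv2.resize(im[125:215,250:370],None,fx=5,fy=5,interpolation=cv2.INTER_CUBIC))
def P(bx,by,z,y=.143): return [.4428+bx*np.cos(y)-by*np.sin(y),.0352+bx*np.sin(y)+by*np.cos(y),z]
q=np.array([P(.04,.02,.049),P(.04,-.02,.049),P(-.04,-.02,.049),P(0,-.016,.053),P(0,-.016,.061),P(.016,0,.053),P(.016,0,.061),P(0,-.182,.0)]); print(((pix(p,q)-[250,125])*5).round())
E
```

```text
tip lever_pivot 0.83 [0.4429 0.0383 0.1076]
tip lever_pivot 0.58 [0.4464 0.0105 0.0901]
tip blank1 0.92 [0.4505 0.0297 0.0462]
tip blank1 0.6 [ 0.6311  0.0938 -0.0017]
[ 0.45037437 -0.0204044   0.40281256]
tip bar_root 0.8 [0.4226 0.1739 0.0917]
tip bar_root 0.59 [ 0.3463 -0.1722 -0.0012]
tip bar_end 0.57 [0.4454 0.0044 0.0914]
tip lever_pivot 0.64 [0.4421 0.0385 0.1004]
tip lever_grip 0.71 [ 0.3304 -0.3581 -0.0036]
tip lever_grip 0.52 [0.4385 0.0675 0.1577]
tip pad_face 0.43 [0.4431 0.037  0.0542]
tip bar_root 0.15 [ 0.719  -0.2941 -0.    ]
tip lever_grip 0.41 [ 0.7174 -0.2908 -0.0027]
tip bar_root 0.84 [0.4198 0.1751 0.0971]
tip bar_root 0.35 [0.444  0.034  0.0246]
tip bar_end 0.88 [0.4461 0.0021 0.0933]
tip lever_pivot 0.46 [0.4405 0.0379 0.1056]
tip lever_grip 0.5 [0.4383 0.0679 0.1574]
tip pad_face 0.42 [0.4421 0.036  0.0517]
[[299. 318.]
 [242. 352.]
 [146. 274.]
 [199. 303.]
 [199. 292.]
 [241. 306.]
 [241. 295.]
 [-44. 519.]]
```

View pics/s11.png

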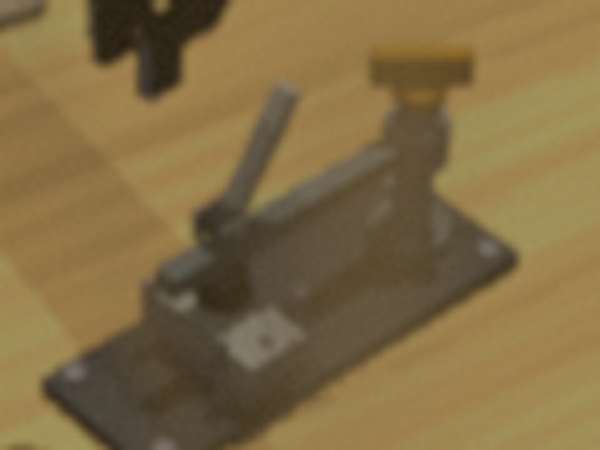

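View pics/w10.png

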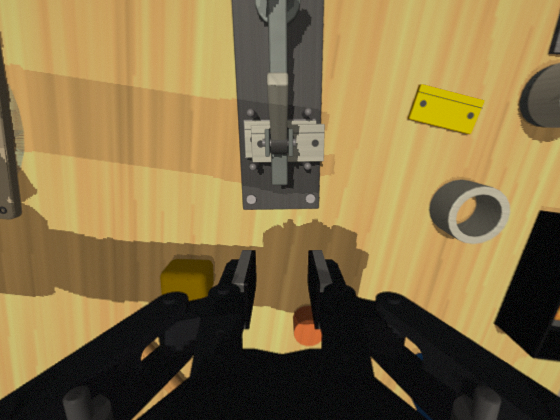

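```bash
python3 - <<'E'
from h import *
def P(bx,by,z,y=.143): return [.4428+bx*np.cos(y)-by*np.sin(y),.0352+bx*np.sin(y)+by*np.cos(y),z]
p=shot("wrist"); print(manip.get_obs()["clock"])
for d in manip.silhouettes(p,"blank1"):
    m=d["pixels"]; v,u=np.nonzero(m)
    if not(200<u.mean()<350): continue
    g=plane(p,np.c_[u,v],.049)[:,:2]-[.4428,.0352]; c,s=np.cos(.143),np.sin(.143)
    b=np.c_[g@[c,s],g@[-s,c]]; print(d["conf"],m.sum(),"bed-frame x",np.percentile(b[:,0],[0,1,99,100]).round(4),"y",np.percentile(b[:,1],[0,1,99,100]).round(4),"px",u.min(),u.max(),v.min(),v.max())
im=cv2.cvtColor(p["color"],cv2.COLOR_RGB2BGR)
k=8; x0,y0=235,95; im=cv2.resize(im[y0:y0+72,x0:x0+100],None,fx=k,fy=k,interpolation=cv2.INTER_CUBIC)
for z,h,w_,col in ((.049,.04,.02,(0,0,255)),(.025,.042,.022,(255,0,0))):
    q=pix(p,[P(a*h,b*w_,z) for a,b in((1,1),(1,-1),(-1,-1),(-1,1))]); print(q.round(1).tolist())
    cv2.polylines(im,[((q-[x0,y0]+.5)*k).astype(np.int32)],True,col,1)
for a in(-.03,.03):
    for b in(-.028,.028): cv2.circle(im,tuple(((pix(p,[P(a,b,.061)])[0]-[x0,y0]+.5)*k).astype(int).tolist()),6,(0,255,0),1)
cv2.imwrite("pics/w12.png",im)
E
```

```text
46.9
0.9 360 bed-frame x [-0.0384 -0.0382  0.0363  0.0373] y [-0.0173 -0.0166  0.0196  0.0196] px 247 317 123 158
0.84 1661 bed-frame x [-0.0314 -0.0308  0.0475  0.0485] y [-0.023  -0.023   0.0163  0.0164] px 253 326 126 163
[[319.6, 122.4], [318.3, 160.3], [246.1, 160.5], [244.7, 122.6]]
[[318.8, 120.9], [317.5, 159.8], [246.9, 160.0], [245.4, 121.1]]
```

View pics/w12.png

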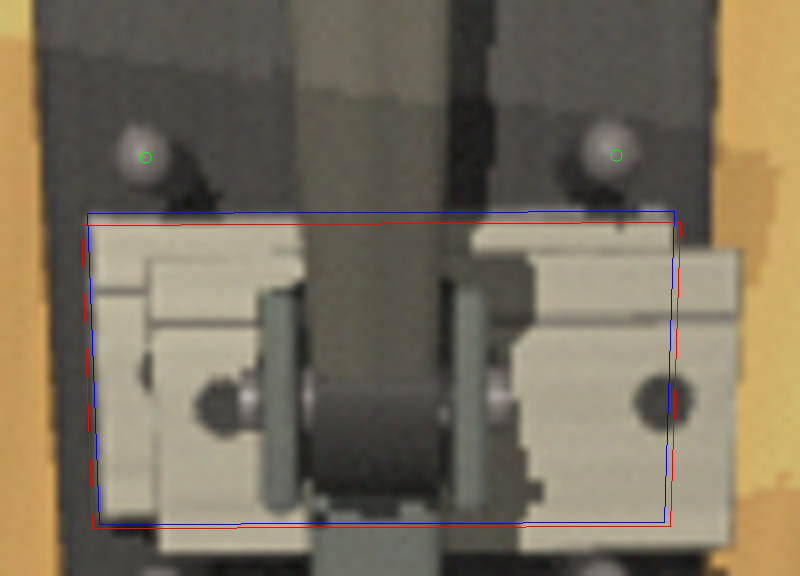

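```bash
cat >> h.py <<'E'
def B(bx,by,y=.143): return .4428+bx*np.cos(y)-by*np.sin(y),.0352+bx*np.sin(y)+by*np.cos(y)
def tilt(bx,by,z,a):
    M=pose(*B(bx,by),z,.143); M[:3,:3]=M[:3,:3]@R.from_rotvec([a,0,0]).as_matrix(); return M
E
python3 - <<'E'
from h import *
rel([tilt(.15,-.002,.34,.35),tilt(.145,-.002,.2035,.35)])
E
```

```text
rel [ 0.349 -0.    -0.003] [0.0548 0.1502 0.0633] rows>= 2.8
rel [ 0.349 -0.    -0.003] [0.0548 0.1453 0.1998] rows>= 4.0
```

Call:
move_arm(
  plan=[0.175, 0, 0, 0.018, 0.05, 0, 0, 0.349, 0, -0.003, 0.036, 0.1, 0, 0, 0.349, 0, -0.003, 0.055, 0.15, 0.03, 0, 0.349, 0, -0.003, 0.055, 0.15, 0.08, 0, 0.349, 0, -0.003, 0.055, 0.15, 0.14, 0, 0.349, 0, -0.003, 0.055, 0.145, 0.18, 0, 0.349, 0, -0.003, 0.055, 0.145, 0.18, 0, 0.349, 0, -0.003, 0.055, 0.145, 0.18, 0],
)

```text
clock: 47.95
position: [0.587, 0.0542, 0.2251]
ee_rot: [0.645, 0.744, -0.131, -0.114]
ft_force: [-0.3, 0.1, 0.2]
grip_width: -0.0
grasp_force: 0.0
```

```bash
python3 - <<'E'
from h import *
o=manip.get_obs(); print(o["position"],o["grip_width"],o["joint_pos"].round(2))
rel([tilt(.145,-.002,.2035,.35),tilt(.114,-.002,.2035,.35)])
p=shot("wrist"); tips(p,"blank1")
E
```

```text
[0.58696749 0.05417232 0.2251124 ] -0.00045121577987971423 [ 0.47  0.73 -0.89  1.55  0.46  1.48 -0.37]
rel [ 0.002 -0.001 -0.   ] [-0.0002  0.007   0.0205] rows>= 0.3
rel [ 0.002 -0.001 -0.   ] [-0.0003 -0.0222  0.031 ] rows>= 0.6
tip blank1 0.86 [0.4497 0.0301 0.0411]
tip blank1 0.55 [ 0.6332  0.0972 -0.    ]
```

Call:
move_arm(
  plan=[0, 0, 0, 0, 0.007, 0.0205, 0, 0, 0, 0, 0, 0.0, 0.023, 0, 0, 0, 0, 0, -0.007, 0.0255, 0, 0, 0, 0, 0, -0.011, 0.027, 0, 0, 0, 0, 0, -0.015, 0.0285, 0, 0, 0, 0, 0, -0.018, 0.0295, 0, 0, 0, 0, 0, -0.018, 0.0295, 0],
)

```text
clock: 48.92
position: [0.5594, 0.0501, 0.2018]
ee_rot: [0.645, 0.744, -0.131, -0.114]
ft_force: [-0.4, 0.2, -0.1]
grip_width: 0.001
grasp_force: 0.0
```

```bash
cat >> h.py <<'E'
def stack(p,z=.049):
    for d in manip.silhouettes(p,"blank1"):
        m=d["pixels"]; v,u=np.nonzero(m); g=plane(p,np.c_[u,v],z)[:,:2]-[.4428,.0352]; c,s=np.cos(.143),np.sin(.143)
        b=np.c_[g@[c,s],g@[-s,c]]
        if abs(np.median(b,0)).max()>.06: continue
        print("stack",round(d["conf"],2),m.sum(),"x",np.percentile(b[:,0],[.5,99.5]).round(4),"y",np.percentile(b[:,1],[.5,99.5]).round(4))
E
python3 - <<'E'
from h import *
o=manip.get_obs(); print(o["position"],o["ft_force"])
p=shot("wrist"); tips(p,"blank1"); stack(p); p=shot("top"); stack(p); p=shot("scene"); stack(p)
E
```

```text
[0.55941201 0.05012309 0.20180605] [-0.39591456  0.19065594 -0.11548394]
tip blank1 0.9 [0.4505 0.0283 0.0445]
stack 0.81 1167 x [-0.0233  0.0467] y [0.0189 0.0256]
stack 0.74 4648 x [-0.0226  0.0508] y [-0.0221  0.0189]
stack 0.53 266 x [-0.0196  0.0511] y [0.0197 0.0279]
stack 0.58 209 x [-0.0219  0.055 ] y [-0.0302  0.0149]
```

Call:
move_arm(
  plan=[0, 0, 0, 0, -0.002, 0.001, 0, 0, 0, 0, 0, -0.004, 0.0015, 0, 0, 0, 0, 0, -0.006, 0.002, 0, 0, 0, 0, 0, -0.006, 0.002, 0],
)

```text
clock: 49.78
position: [0.5531, 0.0492, 0.2019]
ee_rot: [0.645, 0.744, -0.131, -0.114]
ft_force: [-0.0, -0.0, -1.1]
grip_width: -0.003
grasp_force: 0.0
```

```bash
python3 - <<'E'
from h import *
o=manip.get_obs(); print(o["position"],o["ft_force"])
p=shot("wrist"); tips(p,"blank1"); stack(p); p=shot("top"); stack(p); p=shot("scene"); stack(p)
E
```

```text
[0.55309578 0.04923009 0.20190527] [-0.04924506 -0.02599727 -1.07165085]
stack 0.94 4069 x [-0.0212  0.0449] y [-0.0223  0.0192]
stack 0.91 344 x [-0.0172  0.0494] y [0.009  0.0275]
stack 0.82 1213 x [-0.0216  0.0462] y [0.0078 0.0256]
stack 0.5 27771 x [-0.2026  0.0074] y [-0.0959  0.1285]
stack 0.61 143 x [-0.0142  0.0475] y [-0.0294  0.0104]
```

Call:
move_arm(
  plan=[0, 0, 0, 0, 0.02, -0.007, 0, 0, 0, 0, 0, 0.04, -0.06, 0, 0, 0, 0, 0, 0.04, -0.1, 0, 0, 0, 0, 0, 0.04, -0.1, 0],
)

```text
clock: 50.62
position: [0.6256, 0.0602, 0.2849]
ee_rot: [0.645, 0.745, -0.129, -0.113]
ft_force: [0.5, 0.2, -0.8]
grip_width: -0.002
grasp_force: 0.0
```

```bash
python3 - <<'E'
from h import *
o=manip.get_obs(); print(o["position"],o["ft_force"])
p=shot("wrist"); tips(p,"blank1"); stack(p)
v=[(a,b) for a,b in((1,1),(1,-1),(-1,-1),(-1,1))]; print(pix(p,[[*B(.04*a,.02*b),.049] for a,b in v]).round(1).tolist())
for d in manip.silhouettes(p,"blank1"):
    m=d["pixels"].astype(np.uint8); c=max(cv2.findContours(m,0,cv2.CHAIN_APPROX_NONE)[0],key=len); print(m.sum(),cv2.boxPoints(cv2.minAreaRect(c)).round(1).tolist())
p=shot("top"); stack(p); p=shot("scene"); stack(p)
E
```

```text
[0.62562329 0.06024338 0.28489979] [ 0.51788975  0.1734123  -0.75030827]
tip blank1 0.89 [6.311e-01 9.420e-02 3.000e-04]
tip blank1 0.72 [0.4453 0.0278 0.0478]
stack 0.62 1882 x [-0.0184  0.0464] y [-0.023   0.0181]
stack 0.57 491 x [-0.0186  0.0498] y [0.0119 0.0243]
stack 0.52 129 x [0.0493 0.0537] y [-0.0117  0.0221]
[[215.6, 189.6], [218.5, 234.0], [146.6, 224.2], [141.0, 183.6]]
5683 [[361.29998779296875, 191.39999389648438], [375.20001220703125, 138.6999969482422], [487.70001220703125, 168.39999389648438], [473.79998779296875, 221.10000610351562]]
1882 [[155.39999389648438, 232.0], [159.1999969482422, 186.89999389648438], [228.39999389648438, 192.6999969482422], [224.6999969482422, 237.6999969482422]]
491 [[158.3000030517578, 186.39999389648438], [161.10000610351562, 173.0], [228.10000610351562, 187.10000610351562], [225.3000030517578, 200.5]]
129 [[226.0, 188.0], [230.0, 188.0], [230.0, 227.0], [226.0, 227.0]]
stack 0.58 240 x [-0.0217  0.05  ] y [-0.0311  0.0163]
stack 0.57 43 x [-0.0106  0.0111] y [-0.0115  0.0146]
```

```bash
python3 - <<'E'
from h import *
rel([pose(.4504,-.0204,.4028,.143)])
E
```

```text
rel [-0.351 -0.    -0.   ] [-0.0541 -0.2138 -0.051 ] rows>= 3.6
```

Call:
move_arm(
  plan=[0, 0, 0, 0, -0.02, -0.055, 0, 0, 0, 0, 0, -0.04, -0.11, 0, -0.15, 0, 0, -0.02, -0.09, -0.09, 0, -0.3, 0, 0, -0.04, -0.15, -0.07, 0, -0.351, 0, 0, -0.054, -0.214, -0.051, 0, -0.351, 0, 0, -0.054, -0.214, -0.051, 0, -0.351, 0, 0, -0.054, -0.214, -0.051, 0, -0.351, 0, 0, -0.054, -0.214, -0.051, 0],
)

```text
clock: 52.02
position: [0.4507, -0.0201, 0.4036]
ee_rot: [0.655, 0.756, 0.001, 0.001]
ft_force: [-0.5, -0.2, 0.5]
grip_width: 0.007
grasp_force: 0.0
```

```bash
python3 - <<'E'
from h import *
o=manip.get_obs(); print(o["position"],toolyaw(),o["ft_force"])
p=shot("wrist"); tips(p,"blank1"); stack(p); save(p,"w13.png")
for d in manip.silhouettes(p,"blank1"):
    m=d["pixels"]; 
    for r in (128,132,140,150,156): 
        u=np.nonzero(m[r])[0]
        if len(u) and u.min()<330: print(r,u.min(),u.max(),end=" | ")
    print()
g=p["color"].mean(2)
for r in (125,128,145,152): print(r,g[r,238:334:2].astype(int).tolist())
E
```

```text
[ 0.45073726 -0.02010452  0.40355114] 0.14262777293140608 [-0.54069805 -0.2369453   0.49196697]
tip blank1 0.96 [0.446  0.03   0.0436]
tip blank1 0.72 [0.6326 0.0958 0.0009]
stack 0.9 1689 x [-0.0371  0.0422] y [-0.0224  0.0159]
stack 0.71 217 x [-0.0386  0.0382] y [-0.0071  0.02  ]
128 247 319 | 132 247 320 | 140 247 320 | 150 248 320 | 156 248 319 | 


125 [143, 62, 67, 75, 172, 169, 167, 168, 165, 167, 165, 166, 164, 163, 163, 165, 164, 88, 85, 87, 85, 83, 80, 80, 80, 73, 73, 73, 156, 161, 162, 161, 160, 161, 158, 158, 159, 159, 157, 160, 91, 66, 65, 137, 137, 141, 157, 159]
128 [146, 67, 67, 75, 171, 172, 173, 170, 170, 169, 170, 171, 170, 172, 170, 171, 172, 95, 85, 86, 89, 84, 80, 84, 80, 71, 76, 73, 73, 72, 70, 83, 159, 166, 163, 164, 163, 164, 163, 164, 161, 157, 62, 137, 136, 142, 159, 162]
145 [149, 107, 63, 65, 122, 163, 161, 161, 69, 70, 68, 140, 164, 147, 117, 107, 90, 124, 73, 73, 76, 74, 76, 73, 71, 70, 86, 108, 92, 135, 92, 157, 159, 159, 160, 85, 67, 65, 73, 154, 158, 103, 95, 162, 164, 162, 163, 164]
152 [148, 150, 63, 66, 108, 158, 163, 165, 163, 164, 162, 164, 163, 164, 144, 106, 92, 34, 50, 51, 48, 47, 46, 49, 48, 49, 52, 107, 86, 73, 72, 131, 163, 160, 162, 161, 160, 161, 160, 161, 161, 74, 127, 162, 162, 162, 165, 166]
```

```bash
cat > lev.py <<'E'
from h import *
def tgt(th,r=.058,dz=0):
    y=-r*np.cos(th)+.005*np.sin(th); z=r*np.sin(th)+.005*np.cos(th)
    return pose(*B(0,y+.011),.105+z+.1734+dz,.143)
E
python3 - <<'E'
from lev import *
rel([pose(*B(0,.078),.4036,.143),pose(*B(0,.078),.318,.143)]+[tgt(t) for t in (1.9,1.7,1.55,1.4,1.25,1.1,.95,.8,.65,.5,.35,.2,.05)])
E
```

```text
rel [ 0.001 -0.002  0.002] [ 1.335e-01 -1.000e-04 -1.000e-04] rows>= 2.1
rel [ 0.001 -0.002  0.002] [ 0.1332 -0.0002  0.0855] rows>= 2.5
rel [ 0.001 -0.002  0.002] [ 0.0898 -0.0002  0.0718] rows>= 1.8
rel [ 0.001 -0.002  0.002] [ 0.0787 -0.0002  0.0681] rows>= 1.7
rel [ 0.001 -0.002  0.002] [ 0.0701 -0.0002  0.0669] rows>= 1.6
rel [ 0.001 -0.002  0.002] [ 0.0614 -0.0003  0.0669] rows>= 1.5
rel [ 0.001 -0.002  0.002] [ 0.0527 -0.0003  0.0683] rows>= 1.4
rel [ 0.001 -0.002  0.002] [ 0.0444 -0.0003  0.0709] rows>= 1.3
rel [ 0.001 -0.002  0.002] [ 0.0366 -0.0003  0.0748] rows>= 1.3
rel [ 0.001 -0.002  0.002] [ 0.0294 -0.0003  0.0798] rows>= 1.4
rel [ 0.001 -0.002  0.002] [ 0.0231 -0.0003  0.0858] rows>= 1.4
rel [ 0.001 -0.002  0.002] [ 0.0177 -0.0004  0.0926] rows>= 1.5
rel [ 0.001 -0.002  0.002] [ 0.0134 -0.0004  0.1002] rows>= 1.6
rel [ 0.001 -0.002  0.002] [ 0.0103 -0.0004  0.1084] rows>= 1.7
rel [ 0.001 -0.002  0.002] [ 0.0085 -0.0004  0.1169] rows>= 1.9
```

Call:
move_arm(
  plan=[0, 0, 0, 0.06, 0, 0, 0, 0, 0, 0, 0.12, 0, 0, 0, 0, 0, 0, 0.1335, 0, 0.03, 0, 0, 0, 0, 0.1335, 0, 0.08, 0, 0, 0, 0, 0.122, 0, 0.08, 0, 0, 0, 0, 0.111, 0, 0.076, 0, 0, 0, 0, 0.1, 0, 0.074, 0, 0, 0, 0, 0.09, 0, 0.072, 0, 0, 0, 0, 0.0785, 0, 0.068, 0, 0, 0, 0, 0.07, 0, 0.067, 0, 0, 0, 0, 0.0615, 0, 0.067, 0, 0, 0, 0, 0.0615, 0, 0.067, 0],
)

```text
clock: 53.72
position: [0.4418, 0.04, 0.3363]
ee_rot: [0.655, 0.755, 0.0, 0.0]
ft_force: [0.2, 2.7, 1.4]
grip_width: 0.001
grasp_force: 0.9
```

```bash
python3 - <<'E'
from lev import *
o=manip.get_obs(); print(o["position"],toolyaw(),o["ft_force"])
for n in ("scene","top"): p=shot(n); tips(p,"lever_grip","bar_end","pad_face")
rel([tgt(t) for t in (1.3,1.2,1.1,.95,.8,.65,.5,.35,.2,.1,0)])
E
```

```text
[0.44179338 0.03996049 0.3362718 ] 0.14183391768095768 [0.24533555 2.72478231 1.36276608]
tip lever_grip 0.71 [0.4414 0.0255 0.1684]
tip lever_grip 0.28 [0.4224 0.1795 0.0905]
tip bar_end 0.81 [0.4445 0.0017 0.0922]
tip pad_face 0.42 [0.4388 0.0335 0.0488]
tip lever_grip 0.58 [0.4457 0.021  0.1622]
tip bar_end 0.64 [0.4475 0.0035 0.0903]
rel [ 0.001 -0.     0.   ] [-0.0054  0.0004  0.0006] rows>= 0.1
rel [ 0.001 -0.     0.   ] [-0.0111  0.0004  0.0019] rows>= 0.2
rel [ 0.001 -0.     0.   ] [-0.0166  0.0004  0.0039] rows>= 0.3
rel [ 0.001 -0.     0.   ] [-0.0244  0.0004  0.0077] rows>= 0.4
rel [ 0.001 -0.     0.   ] [-0.0315  0.0004  0.0127] rows>= 0.5
rel [ 0.001 -0.     0.   ] [-0.0379  0.0004  0.0187] rows>= 0.7
rel [ 0.001 -0.     0.   ] [-0.0432  0.0004  0.0256] rows>= 0.8
rel [ 0.001 -0.     0.   ] [-0.0475  0.0004  0.0332] rows>= 0.9
rel [ 0.001 -0.     0.   ] [-0.0506  0.0004  0.0414] rows>= 1.0
rel [ 0.001 -0.     0.   ] [-0.0519  0.0004  0.047 ] rows>= 1.1
rel [ 0.001 -0.     0.   ] [-0.0527  0.0004  0.0528] rows>= 1.2
```

Lever is just past vertical, following the finger; continue down.

Call:
move_arm(
  plan=[0, 0, 0, -0.0055, 0, 0.0005, 0, 0, 0, 0, -0.011, 0, 0.002, 0, 0, 0, 0, -0.0165, 0, 0.004, 0, 0, 0, 0, -0.0245, 0, 0.0075, 0, 0, 0, 0, -0.0315, 0, 0.0125, 0, 0, 0, 0, -0.038, 0, 0.0185, 0, 0, 0, 0, -0.043, 0, 0.0255, 0, 0, 0, 0, -0.0475, 0, 0.033, 0, 0, 0, 0, -0.0505, 0, 0.0415, 0, 0, 0, 0, -0.052, 0, 0.047, 0, 0, 0, 0, -0.0525, 0, 0.051, 0, 0, 0, 0, -0.0525, 0, 0.051, 0],
)

```text
clock: 55.62
position: [0.4492, -0.0111, 0.2851]
ee_rot: [0.655, 0.756, 0.001, 0.0]
ft_force: [0.6, -1.1, 2.6]
grip_width: -0.003
grasp_force: 1.3
```

```bash
python3 - <<'E'
from lev import *
o=manip.get_obs(); print(o["position"],toolyaw(),o["ft_force"])
for n in ("scene","top"): p=shot(n); tips(p,"lever_grip","lever_pivot","bar_end","bar_root")
E
```

```text
[ 0.44916317 -0.01113946  0.28510255] 0.14313708590534852 [ 0.56941947 -1.10554143  2.57993658]
tip lever_grip 0.5 [ 0.4533 -0.0237  0.1071]
tip lever_pivot 0.63 [0.4403 0.0361 0.101 ]
tip bar_end 0.57 [0.4452 0.0015 0.0911]
tip bar_root 0.68 [0.4247 0.1739 0.0946]
tip lever_grip 0.45 [ 0.454  -0.0266  0.1052]
tip bar_end 0.47 [ 0.7193 -0.2921 -0.0024]
tip bar_root 0.71 [ 0.3293 -0.3598  0.0032]
```

Call:
move_arm(
  plan=[0, 0, 0, 0, 0, 0.001, 0, 0, 0, 0, 0, 0, 0.002, 0, 0, 0, 0, 0, 0, 0.002, 0],
)

```text
clock: 56.5
position: [0.4493, -0.0113, 0.2834]
ee_rot: [0.655, 0.756, 0.001, 0.0]
ft_force: [-0.3, -1.4, 3.7]
grip_width: -0.002
grasp_force: 1.8
```

Call:
move_arm(
  plan=[0, 0, 0, 0, 0, 0.001, 0, 0, 0, 0, 0, 0, 0.002, 0, 0, 0, 0, 0, 0, 0.002, 0],
)

```text
clock: 56.88
position: [0.4498, -0.0112, 0.2823]
ee_rot: [0.655, 0.756, 0.001, 0.001]
ft_force: [-4.8, -1.8, 17.4]
grip_width: 0.0
grasp_force: 8.9
```

Call:
move_arm(
  plan=[0, 0, 0, 0, 0, -0.02, 0, 0, 0, 0, 0, 0, -0.08, 0, 0, 0, 0, -0.02, 0, -0.12, 0, 0, 0, 0, -0.045, 0, -0.12, 0, 0, 0, 0, -0.045, 0, -0.12, 0, 0, 0, 0, -0.045, 0, -0.12, 0],
)

```text
clock: 57.62
position: [0.4552, -0.0555, 0.4002]
ee_rot: [0.655, 0.756, 0.001, -0.001]
ft_force: [0.3, -0.5, -0.3]
grip_width: 0.001
grasp_force: 0.0
```

```bash
python3 - <<'E'
from lev import *
o=manip.get_obs(); print(o["position"],o["clock"],o["ft_force"])
p=shot("wrist"); stack(p); tips(p,"blank1","lever_grip","lever_pivot")
for n in ("scene","top","scene","top"): p=shot(n); tips(p,"lever_grip","lever_pivot","bar_end","bar_root","pad_face"); looks(p,"pad_face")
E
```

```text
[ 0.4551865  -0.05552427  0.40019458] 57.625 [ 0.25330095 -0.48717594 -0.25460838]
stack 0.92 1978 x [-0.038   0.0419] y [-0.0231  0.0154]
stack 0.57 132 x [-0.0386  0.0385] y [0.0144 0.0201]
tip blank1 0.78 [0.446  0.0281 0.0437]
tip blank1 0.58 [ 0.6333  0.0947 -0.0007]
tip lever_pivot 0.6 [0.4446 0.0354 0.1057]
tip lever_grip 0.69 [ 0.4526 -0.0269  0.1093]
tip lever_pivot 0.73 [0.4399 0.0387 0.1011]
tip bar_end 0.73 [0.443  0.0025 0.0944]
tip bar_root 0.65 [0.4204 0.1762 0.0966]
tip pad_face 0.57 [0.4408 0.0322 0.0469]
look pad_face 0.43 [ 0.6924 -0.026   0.0354]
look pad_face 0.4 [0.4503 0.029  0.0528]
look pad_face 0.33 [ 0.5273 -0.2221  0.0299]
tip bar_end 0.73 [ 6.863e-01 -2.280e-02 -2.000e-04]
tip bar_root 0.68 [0.4219 0.1706 0.0922]
tip lever_grip 0.6 [ 0.4503 -0.0261  0.1051]
tip lever_grip 0.4 [0.4414 0.0349 0.0286]
tip lever_pivot 0.75 [0.4443 0.0394 0.0997]
tip lever_pivot 0.26 [ 0.4551 -0.0253  0.1068]
tip bar_end 0.98 [4.452e-01 4.000e-04 9.190e-02]
tip bar_root 0.82 [0.4222 0.1742 0.095 ]
tip pad_face 0.41 [0.4424 0.0343 0.0458]
tip pad_face 0.29 [ 0.4559 -0.0274  0.1073]
look pad_face 0.44 [0.4504 0.027  0.0554]
look pad_face 0.25 [0.4325 0.1684 0.1307]
tip bar_root 0.62 [0.4236 0.1712 0.0926]
look pad_face 0.38 [0.428  0.1409 0.0966]
look pad_face 0.23 [ 0.3437 -0.1671  0.0471]
```

```bash
python3 -c "
from workcell import manip
print(manip.hand_in())"
```

```text
the job is handed in; nothing more can be done
None
```

I clamped all three grey blanks on the bed with the arm at its stop and the lever closed, and handed the job in at about 58 s. I estimate the spring is pressed in about 6 mm, from camera readings of the arm's height. The top blank, found about 9 mm off centre, was pushed back to about 4 mm, and the hand-in gave no verdict.

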